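# Load the block mixer and set its speed

## Robot

A 7-joint arm with a two-finger parallel gripper is mounted at the origin on a cart in front of the work surface, level with it; the furniture and walls round the work are solid. World frame = base frame: x ahead of the robot, y to its left, z up, the work surface at z = 0. Lengths are in m, angles in rad, forces in N, time in s.
With the tool pointing down it reaches from about 0.425 to 0.875 m from the base axis. Payload 4.7 kg.
Tool frame: the origin (TCP) lies on the centre line of the jaws, within the pads' length; the fingertips stand 19 mm ahead of it and the grasp point (between the pads) is the TCP (robot.tip_reach is the distance from the TCP to the fingertips, in m); z points along the fingers, y is the line along which they close (so a half turn about z gives the same grasp; the last joint's range is limited). The gripper opens to 87 mm and grips with 3 to 60 N. Pads are 19 mm wide; open, the fingers measure 117 mm over their backs; the gripper's body (75 mm by 190 mm) begins 51 mm behind the grasp point.
Start: joints at [1.255, 0.321, -0.07, 1.45, 0.023, 1.371, -0.057], TCP at [0.21, -0.615, 0.242] pointing down, gripper open.
Joint ranges: [-2.86, 2.86], [-0.3, 2.09], [-1.38, 1.24], [0.06, 2.45], [-1.56, 4.7], [0.09, 2.05], [-2.69, 2.69]. Speed limits (rad/s): [2.57, 2.57, 3.14, 3.14, 3.14, 3.14, 3.14].

## Interface

Orientations are given as a unit quaternion [x, y, z, w].
In Python, from cell import robot gives the robot as it stands. The module is installed in compiled form; this text tells all that it offers.
- The arm moves only by the tool arm_command, never from a script. Its argument "moves" is one flat list of numbers, 7 for each row, row after row: the shift along the tool's x, y, z in cm, then the turn, a rotation vector about the tool's x, y, z in rad, then the opening, from 0 (shut) to 1 (fully open). In form: [tx, ty, tz, rx, ry, rz, jaw, tx, ty, tz, rx, ry, rz, jaw, ...]. A call has 1 to 20 rows; each row shifts and turns the commanded pose from where the row before left it, along the tool's axes as they then stand; what a row does not reach is not made up. A row lasts 1/10 s, in which the tool goes at most 50 mm and 8.59 degrees, less where a joint would pass 70% of its speed; a pose out of reach is approached as far as the arm can. A call with a gripper value outside its range is refused whole. The fingers move at their own pace and stop on an object; "force" is the grip in N (left out, the last holds). Time passes only in rows, so rows that do not move let the fingers close. It gives the time, the measured TCP pose, the force, the opening and the grip force at its end, in the units of the state.
- robot.read_state(): the state, without advancing time (a new reading comes with each control period).
- robot.get_image(name): name is "scene" or "side" or "wrist"; returns the picture (420x560x3 uint8, blue, green, red); there is no depth.
- robot.get_calibration(name): a dict with "mtx" (3x3 intrinsics, pixels), "dist" ([k1, k2, p1, p2, k3] as OpenCV has them; the pictures are not rectified), "pose" (4x4, takes a point from camera to world coordinates). Camera axes: x right, y up, looking along -z (the intrinsics and any distortion apply to the point x, -y, -z); pixel columns grow to the right and rows downward; lengths in m; the calibration is good to about 2 mm. A picture is of the moment at which its call begins: read the wrist's pose just before it. get_calibration takes no time and is no camera call; for the wrist camera it gives the pose at the moment of the call.
- robot.finish_job(): hands the job in; it is judged then, once.
Trained networks look in the newest picture that a camera, given by its name, has taken for a name from the list of things; names that differ only in an ending like _2 or _b are one class to them, and where a whole thing is asked for, a point or a joint stands for the part that bears it (a point fixed in the world has none). Each returns a list of dicts, best first, with "score" (0 to 1); they miss things now and then, are a little off and sometimes report something else, mostly with a low value. They report only what shows in the picture. A call takes as long as a camera call. They do not tell look-alikes from the thing itself.
- robot.cut_out(query, camera): "pixels" (420x560 bool, what is visible of it) and "extent" ([left, top, right, bottom] in pixels, round what is visible of it).
- robot.place_of(query, camera): "uv" ([column, row] in pixels: a listed point, or the origin of a listed thing).
The state is a dict: "time": time; "joint_pos": joint angles; "dq": joint speeds; "tau": joint torques, N m; "eef_pos": TCP position; "eef_rot": TCP orientation; "contact_force": force on the tool from outside, world axes, zero at the start; "ft_torque": the same for the moment, N m; "finger_gap": finger opening in m; "gripper_force": force on a finger pad.
Only numpy, scipy, OpenCV 4.12 (cv2) and the standard library are available. Lean on these libraries where they do the work, as an engineer would, in place of code of your own. Each camera call takes 0.05 s, during which the arm holds its last target. There are 200 camera calls.

## Task

Fit every tube block standing on the bench onto the mixer: press each one down on a free pair of studs of the deck until it snaps fully home, flat on the deck. Then turn the speed sleeve to 5. Leave the small amber bottle that stands among the blocks where it is.

Things in the scene. Friction and masses are not known exactly. Their poses are not given: they have to be found in the camera images.
- block_blue_mid (a point): centre of the blue tube block, 52 x 60 x 50 mm (x, y, z), 25 mm above its underside; flat top with six dark wells, 0.18 to 0.33 kg; may be absent. Grip across x (52 mm, flat faces). Underneath, two square sockets 19 x 19 mm, 22 mm deep, 14 mm either side of the middle along y; fits a bay either way round (half turn)
- block_red_mid (a point): centre of the red tube block, 52 x 60 x 50 mm (x, y, z), 25 mm above its underside; flat top with six dark wells, 0.18 to 0.33 kg; may be absent. Grip across x (52 mm, flat faces). Underneath, two square sockets 19 x 19 mm, 22 mm deep, 14 mm either side of the middle along y; fits a bay either way round (half turn)
- block_green_mid (a point): centre of the green tube block, 52 x 60 x 50 mm (x, y, z), 25 mm above its underside; flat top with six dark wells, 0.18 to 0.33 kg; may be absent. Grip across x (52 mm, flat faces). Underneath, two square sockets 19 x 19 mm, 22 mm deep, 14 mm either side of the middle along y; fits a bay either way round (half turn)
- block_yellow_mid (a point): centre of the yellow tube block, 52 x 60 x 50 mm (x, y, z), 25 mm above its underside; flat top with six dark wells, 0.18 to 0.33 kg; may be absent. Grip across x (52 mm, flat faces). Underneath, two square sockets 19 x 19 mm, 22 mm deep, 14 mm either side of the middle along y; fits a bay either way round (half turn)
- block_white_mid (a point): centre of the white tube block, 52 x 60 x 50 mm (x, y, z), 25 mm above its underside; flat top with six dark wells, 0.18 to 0.33 kg; may be absent. Grip across x (52 mm, flat faces). Underneath, two square sockets 19 x 19 mm, 22 mm deep, 14 mm either side of the middle along y; fits a bay either way round (half turn)
- bay_0 (a point): middle of stud bay 0 on the deck's flat top face, 35 mm above the bench; axes are the deck's own. The deck (fixed) has 5 equal bays, 0 to 4, in a row along its y, 68 mm apart. A bay has two upright steel studs, 14 mm either side of its middle along y: 16 mm across, 20 mm tall, the top 8 mm tapering to 10 mm across
- bay_1 (a point): middle of stud bay 1, as bay 0. Each stud has a sprung ball in its outer side: a block merely set on the studs stops 6 to 12 mm too high and must be pushed down with about 8 to 15 N to snap home; its underside then lies on the deck face and it stays held
- bay_2 (a point): middle of stud bay 2, as bay 0. Any block may go in any free bay, with the block's y along the bay's y; its sockets have 1.5 mm of play round the studs
- bay_3 (a point): middle of stud bay 3, as bay 0
- bay_4 (a point): middle of stud bay 4, as bay 0
- scale_sleeve (a joint): turn of the speed sleeve: 0 rad at number 0, growing clockwise seen from above, 0.5236 rad (30 degrees) a number, so number N reads 0.5236 N; numbers 0 to 8. It clicks into a sprung detent at each number (about 0.1 N m) and stays there. An orange pointer on the sleeve shows the number on the black ring.
- sleeve_grip (a point): on the upright axis of the speed sleeve, at the height to grip it: the sleeve is a ribbed grey cylinder, 44 mm across, its top 20 mm above this point; the top of the white control box (96 x 96 mm, 32 mm tall, fixed to the bench) is 28 mm below it
- amber_bottle_mid (a point): centre of a small amber bottle with black cap, 46 mm across, 90 mm tall; a bystander, not to be disturbed
There are look-alikes about, which are no part of the job. Leave any purple look-alike of the part that bears block_green_mid alone.

How it is judged:
On the way, in this order (a step that is already met when the one before it is completed fails the run):
1. every block is pressed home on a pair of studs (((horizontal distance between block_blue_mid and bay_0 below 0.004 m and z of block_blue_mid in the frame of bay_0 between 0.021 and 0.028 m and angle between block_blue_mid's own z axis and vertical below 0.06 rad and angle between the x axis of block_blue_mid and the x axis of bay_0, either way round below 0.12 rad) or (horizontal distance between block_blue_mid and bay_1 below 0.004 m and z of block_blue_mid in the frame of bay_1 between 0.021 and 0.028 m and angle between block_blue_mid's own z axis and vertical below 0.06 rad and angle between the x axis of block_blue_mid and the x axis of bay_1, either way round below 0.12 rad) or (horizontal distance between block_blue_mid and bay_2 below 0.004 m and z of block_blue_mid in the frame of bay_2 between 0.021 and 0.028 m and angle between block_blue_mid's own z axis and vertical below 0.06 rad and angle between the x axis of block_blue_mid and the x axis of bay_2, either way round below 0.12 rad) or (horizontal distance between block_blue_mid and bay_3 below 0.004 m and z of block_blue_mid in the frame of bay_3 between 0.021 and 0.028 m and angle between block_blue_mid's own z axis and vertical below 0.06 rad and angle between the x axis of block_blue_mid and the x axis of bay_3, either way round below 0.12 rad) or (horizontal distance between block_blue_mid and bay_4 below 0.004 m and z of block_blue_mid in the frame of bay_4 between 0.021 and 0.028 m and angle between block_blue_mid's own z axis and vertical below 0.06 rad and angle between the x axis of block_blue_mid and the x axis of bay_4, either way round below 0.12 rad)) and ((horizontal distance between block_red_mid and bay_0 below 0.004 m and z of block_red_mid in the frame of bay_0 between 0.021 and 0.028 m and angle between block_red_mid's own z axis and vertical below 0.06 rad and angle between the x axis of block_red_mid and the x axis of bay_0, either way round below 0.12 rad) or (horizontal distance between block_red_mid and bay_1 below 0.004 m and z of block_red_mid in the frame of bay_1 between 0.021 and 0.028 m and angle between block_red_mid's own z axis and vertical below 0.06 rad and angle between the x axis of block_red_mid and the x axis of bay_1, either way round below 0.12 rad) or (horizontal distance between block_red_mid and bay_2 below 0.004 m and z of block_red_mid in the frame of bay_2 between 0.021 and 0.028 m and angle between block_red_mid's own z axis and vertical below 0.06 rad and angle between the x axis of block_red_mid and the x axis of bay_2, either way round below 0.12 rad) or (horizontal distance between block_red_mid and bay_3 below 0.004 m and z of block_red_mid in the frame of bay_3 between 0.021 and 0.028 m and angle between block_red_mid's own z axis and vertical below 0.06 rad and angle between the x axis of block_red_mid and the x axis of bay_3, either way round below 0.12 rad) or (horizontal distance between block_red_mid and bay_4 below 0.004 m and z of block_red_mid in the frame of bay_4 between 0.021 and 0.028 m and angle between block_red_mid's own z axis and vertical below 0.06 rad and angle between the x axis of block_red_mid and the x axis of bay_4, either way round below 0.12 rad)) and ((horizontal distance between block_green_mid and bay_0 below 0.004 m and z of block_green_mid in the frame of bay_0 between 0.021 and 0.028 m and angle between block_green_mid's own z axis and vertical below 0.06 rad and angle between the x axis of block_green_mid and the x axis of bay_0, either way round below 0.12 rad) or (horizontal distance between block_green_mid and bay_1 below 0.004 m and z of block_green_mid in the frame of bay_1 between 0.021 and 0.028 m and angle between block_green_mid's own z axis and vertical below 0.06 rad and angle between the x axis of block_green_mid and the x axis of bay_1, either way round below 0.12 rad) or (horizontal distance between block_green_mid and bay_2 below 0.004 m and z of block_green_mid in the frame of bay_2 between 0.021 and 0.028 m and angle between block_green_mid's own z axis and vertical below 0.06 rad and angle between the x axis of block_green_mid and the x axis of bay_2, either way round below 0.12 rad) or (horizontal distance between block_green_mid and bay_3 below 0.004 m and z of block_green_mid in the frame of bay_3 between 0.021 and 0.028 m and angle between block_green_mid's own z axis and vertical below 0.06 rad and angle between the x axis of block_green_mid and the x axis of bay_3, either way round below 0.12 rad) or (horizontal distance between block_green_mid and bay_4 below 0.004 m and z of block_green_mid in the frame of bay_4 between 0.021 and 0.028 m and angle between block_green_mid's own z axis and vertical below 0.06 rad and angle between the x axis of block_green_mid and the x axis of bay_4, either way round below 0.12 rad)) and ((horizontal distance between block_yellow_mid and bay_0 below 0.004 m and z of block_yellow_mid in the frame of bay_0 between 0.021 and 0.028 m and angle between block_yellow_mid's own z axis and vertical below 0.06 rad and angle between the x axis of block_yellow_mid and the x axis of bay_0, either way round below 0.12 rad) or (horizontal distance between block_yellow_mid and bay_1 below 0.004 m and z of block_yellow_mid in the frame of bay_1 between 0.021 and 0.028 m and angle between block_yellow_mid's own z axis and vertical below 0.06 rad and angle between the x axis of block_yellow_mid and the x axis of bay_1, either way round below 0.12 rad) or (horizontal distance between block_yellow_mid and bay_2 below 0.004 m and z of block_yellow_mid in the frame of bay_2 between 0.021 and 0.028 m and angle between block_yellow_mid's own z axis and vertical below 0.06 rad and angle between the x axis of block_yellow_mid and the x axis of bay_2, either way round below 0.12 rad) or (horizontal distance between block_yellow_mid and bay_3 below 0.004 m and z of block_yellow_mid in the frame of bay_3 between 0.021 and 0.028 m and angle between block_yellow_mid's own z axis and vertical below 0.06 rad and angle between the x axis of block_yellow_mid and the x axis of bay_3, either way round below 0.12 rad) or (horizontal distance between block_yellow_mid and bay_4 below 0.004 m and z of block_yellow_mid in the frame of bay_4 between 0.021 and 0.028 m and angle between block_yellow_mid's own z axis and vertical below 0.06 rad and angle between the x axis of block_yellow_mid and the x axis of bay_4, either way round below 0.12 rad)) and ((horizontal distance between block_white_mid and bay_0 below 0.004 m and z of block_white_mid in the frame of bay_0 between 0.021 and 0.028 m and angle between block_white_mid's own z axis and vertical below 0.06 rad and angle between the x axis of block_white_mid and the x axis of bay_0, either way round below 0.12 rad) or (horizontal distance between block_white_mid and bay_1 below 0.004 m and z of block_white_mid in the frame of bay_1 between 0.021 and 0.028 m and angle between block_white_mid's own z axis and vertical below 0.06 rad and angle between the x axis of block_white_mid and the x axis of bay_1, either way round below 0.12 rad) or (horizontal distance between block_white_mid and bay_2 below 0.004 m and z of block_white_mid in the frame of bay_2 between 0.021 and 0.028 m and angle between block_white_mid's own z axis and vertical below 0.06 rad and angle between the x axis of block_white_mid and the x axis of bay_2, either way round below 0.12 rad) or (horizontal distance between block_white_mid and bay_3 below 0.004 m and z of block_white_mid in the frame of bay_3 between 0.021 and 0.028 m and angle between block_white_mid's own z axis and vertical below 0.06 rad and angle between the x axis of block_white_mid and the x axis of bay_3, either way round below 0.12 rad) or (horizontal distance between block_white_mid and bay_4 below 0.004 m and z of block_white_mid in the frame of bay_4 between 0.021 and 0.028 m and angle between block_white_mid's own z axis and vertical below 0.06 rad and angle between the x axis of block_white_mid and the x axis of bay_4, either way round below 0.12 rad))), for 0.2 s.
2. the speed sleeve is at 5 (value of joint scale_sleeve between 2.488 and 2.748 rad and velocity of joint scale_sleeve between -0.1 and 0.1 rad/s), for 0.2 s.
At the end, for the whole second after the job is handed in: every block is home in a bay: its middle within 4 mm of the bay's middle, its underside within 3 mm of the deck face, level within 0.06 rad and square to the deck within 0.12 rad; the sleeve is at 5 within 0.13 rad and at rest (all of step 1 and all of step 2); the robot touches nothing.
It fails at once if the amber bottle among the blocks is shifted more than 6 cm or knocked over (distance of amber_bottle_mid from where it was at the start of the episode above 0.06 m or angle between amber_bottle_mid's own z axis and vertical above 0.7 rad).
Of block_blue, block_red, block_green, block_yellow, block_white only 4 to 5 are there at a start; the rules pass over those that are not, and their reading is None.
At some moment in a run one of block_blue, block_red, block_green, block_yellow, block_white may be knocked a few centimetres aside while the robot is not near it.
It also fails if it takes over 208 s, if anything falls off the work surface, if the arm or the gripper's body presses on something with over 40 N, if the wrist force passes 120 N, or if a joint passes its speed limit or range.

## Working session

There is one attempt and no reset: what is moved stays moved. The work goes in short steps, Python scripts to look and compute and a tool call to move; the robot and the scene stay as the last step left them, time stands still between calls to the robot, and variables do not carry over. Pictures are saved under pics/ and viewed, at most 14 in all, crops included, and the job is handed in when it is done.

Besides the shell and the picture viewer there is one more tool, called after ">>>" as name(argument=value, ...), one argument or row to a line, values as JSON. arm_command: Moves the arm, as the interface text tells. Its arguments: {"type":"object","properties":{"moves":{"type":"array","items":{"type":"number"}},"force":{"type":"number"}},"required":["moves"]}

```bash
mkdir -p pics; cat > h.py <<'E'
import numpy as np, cv2
from scipy.spatial.transform import Rotation as R
from cell import robot
def ray(cal,uv):
    p=cv2.undistortPoints(np.array([[uv]],float),np.array(cal["mtx"],float),np.array(cal["dist"],float))[0,0]
    T=np.array(cal["pose"]); d=T[:3,:3]@np.array([p[0],-p[1],-1]); return T[:3,3],d
def atz(cal,uv,z):
    o,d=ray(cal,uv); return o+d*(z-o[2])/d[2]
def proj(cal,P):
    T=np.array(cal["pose"]); q=(np.atleast_2d(P)-T[:3,3])@T[:3,:3]; q=q*[1,-1,-1]
    return cv2.projectPoints(q,np.zeros(3),np.zeros(3),np.array(cal["mtx"],float),np.array(cal["dist"],float))[0][:,0]
E
python3 - <<'E'
from h import *
s=robot.read_state();print(s)
for c in("scene","side","wrist"):
    im=robot.get_image(c);cv2.imwrite(f"pics/a_{c}.png",im)
    cal=robot.get_calibration(c);print(c,np.round(cal["pose"],3).tolist(),np.round(cal["mtx"],1).tolist())
a=[cv2.imread(f"pics/a_{c}.png") for c in("scene","side")]
E
```

```text
{'time': 0.0, 'joint_pos': array([ 1.25510363,  0.321879  , -0.07007231,  1.45167883,  0.02260041,
        1.37076472, -0.05688963]), 'dq': array([ 2.97071415e-04, -6.17960328e-04, -7.83225519e-04, -2.81698854e-04,
       -1.32331522e-03,  7.70389840e-05,  2.91517642e-04]), 'tau': array([-2.33952642e-04, -4.91287494e+01, -4.03860155e-01, -3.12530851e+01,
       -6.39660470e-02,  4.35347459e-02,  1.60704508e-04]), 'eef_pos': array([ 0.21028304, -0.6145073 ,  0.24042307]), 'eef_rot': array([ 9.86432502e-01,  1.64164474e-01, -2.08790363e-04, -9.48814263e-04]), 'contact_force': array([-0.70595637, -0.55344356, -0.13316734]), 'ft_torque': array([-0.03057229,  0.00413218, -0.01577927]), 'gripper_force': 0.0, 'finger_gap': 0.08679138713053433}
scene [[-0.866, 0.367, -0.34, 0.056], [-0.5, -0.619, 0.605, 0.924], [0.011, 0.694, 0.72, 1.111], [0.0, 0.0, 0.0, 1.0]] [[545.7, 0.0, 280.3], [0.0, 545.7, 206.3], [0.0, 0.0, 1.0]]
side [[-0.936, 0.186, -0.299, 0.229], [-0.351, -0.451, 0.821, 0.941], [0.018, 0.873, 0.487, 0.62], [0.0, 0.0, 0.0, 1.0]] [[419.4, 0.0, 277.5], [0.0, 419.4, 211.9], [0.0, 0.0, 1.0]]
wrist [[0.324, 0.907, 0.267, 0.283], [-0.946, 0.312, 0.09, -0.59], [-0.002, -0.282, 0.959, 0.384], [0.0, 0.0, 0.0, 1.0]] [[338.6, 0.0, 282.4], [0.0, 338.6, 207.7], [0.0, 0.0, 1.0]]
```

View pics/a_scene.png

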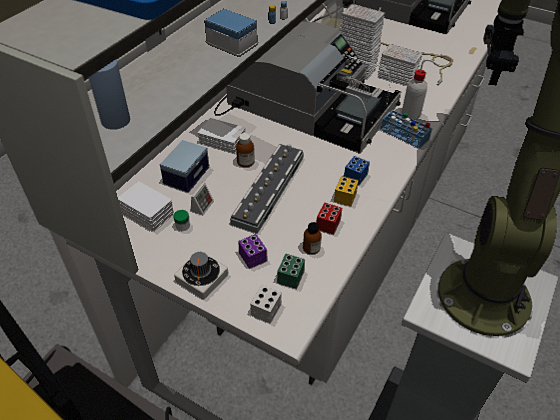

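View pics/a_side.png

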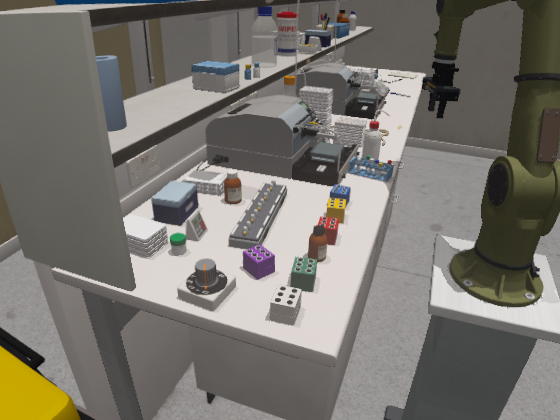

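The scene view shows the blocks: blue (357,167), yellow (346,190), red (329,217), green (290,268) and white (265,303). The purple look-alike is at (252,249), the bystander bottle at (313,238), the deck around (268,187) and the sleeve at (201,262). The side view agrees.

```bash
cat >> h.py <<'E'
def tri(rays):
    A=np.zeros((3,3));b=np.zeros(3)
    for o,d in rays:
        d=d/np.linalg.norm(d);M=np.eye(3)-np.outer(d,d);A+=M;b+=M@o
    return np.linalg.solve(A,b)
E
python3 - <<'E'
from h import *
names=["block_%s_mid"%c for c in("blue","red","green","yellow","white")]+["bay_%d"%i for i in range(5)]+["sleeve_grip","amber_bottle_mid"]
C={c:robot.get_calibration(c) for c in("scene","side")}
for n in names:
    r={c:robot.place_of(n,c)[:3] for c in C}
    print(n,{c:[(np.round(x["uv"]).tolist(),round(x["score"],2)) for x in r[c]] for c in C})
    if all(r.values()): print("   tri",np.round(tri([ray(C[c],r[c][0]["uv"]) for c in C]),4), "zpl",[np.round(atz(C[c],r[c][0]["uv"],0.035 if 'bay' in n else .06 if 'sl' in n else .045 if 'amb' in n else .025)[:2],4).tolist() for c in C])
for c in C:
    r=robot.cut_out("amber_bottle_mid",c);print(c,[(x["extent"],x["score"]) for x in r])
im=cv2.imread("pics/a_scene.png");cv2.imwrite("pics/a_crop.png",cv2.resize(im[130:330,160:400],None,fx=3.3,fy=3,interpolation=cv2.INTER_CUBIC))
print(robot.read_state()["time"])
E
```

```text
block_blue_mid {'scene': [([357.0, 168.0], 0.97), ([247.0, 207.0], 0.45)], 'side': [([340.0, 195.0], 0.85), ([264.0, 197.0], 0.41)]}
   tri [ 0.4506 -0.2419  0.0263] zpl [[0.453, -0.244], [0.449, -0.2432]]
block_red_mid {'scene': [], 'side': [([331.0, 232.0], 0.66)]}
block_green_mid {'scene': [([248.0, 251.0], 0.87), ([258.0, 197.0], 0.61), ([290.0, 272.0], 0.58)], 'side': [([303.0, 277.0], 0.95), ([258.0, 261.0], 0.85)]}
   tri [0.4495 0.2954 0.136 ] zpl [[0.5604, 0.1912], [0.4314, 0.2033]]
block_yellow_mid {'scene': [([346.0, 190.0], 0.85)], 'side': [([335.0, 213.0], 0.81)]}
   tri [ 0.4472 -0.1668  0.0005] zpl [[0.4405, -0.1434], [0.4367, -0.122]]
block_white_mid {'scene': [([266.0, 303.0], 0.62)], 'side': [([286.0, 304.0], 0.88)]}
   tri [0.4387 0.3015 0.0227] zpl [[0.438, 0.3028], [0.4377, 0.304]]
bay_0 {'scene': [([250.0, 214.0], 0.9), ([278.0, 168.0], 0.86), ([269.0, 179.0], 0.8)], 'side': [([256.0, 221.0], 0.92), ([266.0, 199.0], 0.88), ([247.0, 233.0], 0.79)]}
   tri [0.5771 0.1442 0.1121] zpl [[0.6204, 0.0838], [0.6264, 0.0244]]
bay_1 {'scene': [([250.0, 214.0], 0.9), ([278
[... 685 characters left out ...]
'scene': [([250.0, 214.0], 0.9), ([278.0, 168.0], 0.86), ([269.0, 179.0], 0.8)], 'side': [([256.0, 221.0], 0.92), ([266.0, 199.0], 0.88), ([247.0, 233.0], 0.79)]}
   tri [0.5771 0.1442 0.1121] zpl [[0.6204, 0.0838], [0.6264, 0.0244]]
sleeve_grip {'scene': [([196.0, 264.0], 0.86), ([310.0, 237.0], 0.38)], 'side': [([209.0, 270.0], 0.88)]}
   tri [0.6105 0.3259 0.084 ] zpl [[0.6304, 0.3121], [0.6202, 0.2994]]
amber_bottle_mid {'scene': [([312.0, 238.0], 0.93)], 'side': [([320.0, 242.0], 0.87)]}
   tri [0.4255 0.0987 0.0615] zpl [[0.4324, 0.0854], [0.4302, 0.0744]]
scene [([303.6, 224.1, 321.9, 253.2], 0.94)]
side [([306.5, 224.7, 329.0, 263.5], 0.93), ([195.4, 258.3, 218.4, 291.2], 0.24)]
1.45
```

View pics/a_crop.png

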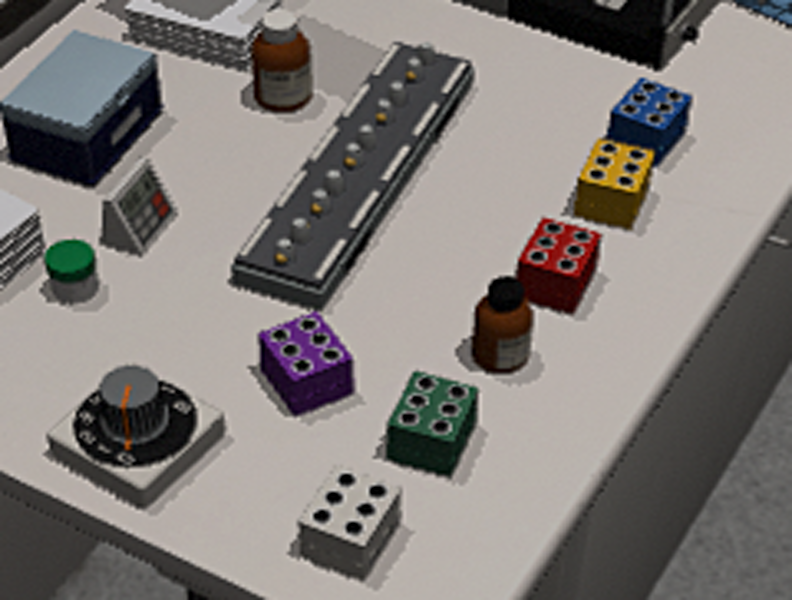

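Two parts match the green block's shape: green at (290,268) and purple at (252,249). The 3x crop shows the target is the one at (290,268), which is really green. The purple one stays where it is. Next I'll move above the deck for a wrist view.

>>> arm_command(
  moves=[3.4,-3.16,-0.6,0,0,0,1,3.4,-3.16,-0.6,0,0,0,1,3.4,-3.16,-0.6,0,0,0,1,3.4,-3.16,-0.6,0,0,0,1,3.4,-3.16,-0.6,0,0,0,1,3.4,-3.16,-0.6,0,0,0,1,3.4,-3.16,-0.6,0,0,0,1,3.4,-3.16,-0.6,0,0,0,1,3.4,-3.16,-0.6,0,0,0,1,3.4,-3.16,-0.6,0,0,0,1,3.4,-3.16,-0.2,0,0,0,1,3.4,-3.16,0,0,0,0,1,3.4,-3.16,0,0,0,0,1,3.4,-3.16,0,0,0,0,1,3.4,-3.16,0,0,0,0,1,3.4,-3.16,0,0,0,0,1],
)

```text
time: 3.05
eef_pos: [0.5621, 0.0411, 0.304]
eef_rot: [0.986, 0.164, 0.0, 0.0]
contact_force: [0.7, -0.7, -0.6]
finger_gap: 0.0871
gripper_force: 0.0
```

>>> arm_command(
  moves=[0,0,0,0,0,-0.14,1,0,0,0,0,0,-0.14,1,0,0,0,0,0,-0.14,1,0,0,0,0,0,-0.14,1,0,0,0,0,0,-0.14,1,0,0,0,0,0,-0.14,1,0,0,0,0,0,-0.14,1,0,0,0,0,0,-0.14,1,0,0,0,0,0,-0.12,1,0,0,0,0,0,0,1,0,0,0,0,0,0,1],
)

```text
time: 4.15
eef_pos: [0.5614, 0.0394, 0.3036]
eef_rot: [0.709, 0.706, -0.0, 0.0]
contact_force: [-0.3, -0.2, 0.4]
finger_gap: 0.0869
gripper_force: 0.0
```

```bash
cat >> h.py <<'E'
def plan(P,yaw,quiet=False):
    "delta from present pose to TCP P (tool down), tool-x heading yaw: tool xyz cm, rotvec rad (turn last), with yaw reduced mod pi"
    s=robot.read_state();r=R.from_quat(s["eef_rot"]);p=s["eef_pos"]
    X=r.as_matrix()[:,0];cy=np.arctan2(X[1],X[0]);dy=(yaw-cy+np.pi/2)%np.pi-np.pi/2
    y=cy+dy;G=R.from_matrix(np.array([[np.cos(y),np.sin(y),0],[np.sin(y),-np.cos(y),0],[0,0,-1]]))
    print("t",round(s["time"],1),"p",np.round(p,4),"yaw",round(cy,3),"j7",np.round(s["joint_pos"][6],2),"F",np.round(s["contact_force"],1),"gap",round(s["finger_gap"],4),"gf",round(float(s["gripper_force"]),1))
    print("  shift cm (before turn)",np.round(100*r.inv().apply(np.array(P)-p),2),"(after turn)",np.round(100*G.inv().apply(np.array(P)-p),2),"rot",np.round((r.inv()*G).as_rotvec(),3))
E
python3 - <<'E'
from h import *
cal=robot.get_calibration("wrist");im=robot.get_image("wrist");cv2.imwrite("pics/w1.png",im)
plan([.56,.04,.3],np.pi/2)
for n in ["bay_0"]+["block_%s_mid"%c for c in("blue","red","green","yellow","white")]+["sleeve_grip","amber_bottle_mid"]:
    z=0.035 if 'bay' in n else .06 if 'sl' in n else .045 if 'amb' in n else .025
    print(n,[(np.round(x["uv"],1).tolist(),round(x["score"],2),np.round(atz(cal,x["uv"],z)[:2],4).tolist()) for x in robot.place_of(n,"wrist")])
E
```

```text
t 4.2 p [0.5614 0.0394 0.3036] yaw 1.567 j7 -0.23 F [ 1.   0.1 -0. ] gap 0.0868 gf 0.0
  shift cm (before turn) [ 0.06 -0.14  0.36] (after turn) [ 0.06 -0.14  0.36] rot [ 0.     0.    -0.004]
bay_0 [([352.8, 291.1], 0.93, [0.6567, -0.1238]), ([352.2, 330.3], 0.74, [0.6596, -0.1873]), ([343.3, 196.3], 0.66, [0.6371, 0.0105]), ([337.0, 137.6], 0.58, [0.6262, 0.0832]), ([350.1, 241.1], 0.56, [0.6489, -0.05])]
block_blue_mid [([210.1, 352.9], 0.62, [0.451, -0.234])]
block_red_mid [([184.2, 217.2], 0.76, [0.4314, -0.0196])]
block_green_mid [([171.7, 40.6], 0.94, [0.4339, 0.1935]), ([277.8, 46.7], 0.57, [0.5559, 0.1858])]
block_yellow_mid [([200.6, 295.0], 0.9, [0.4444, -0.1352]), ([338.9, 133.4], 0.62, [0.6299, 0.0874])]
block_white_mid [([353.2, 288.7], 0.17, [0.6593, -0.1259])]
sleeve_grip [([211.1, 353.6], 0.26, [0.4614, -0.2061])]
amber_bottle_mid [([174.2, 141.8], 0.73, [0.4334, 0.0801])]
```

View pics/w1.png

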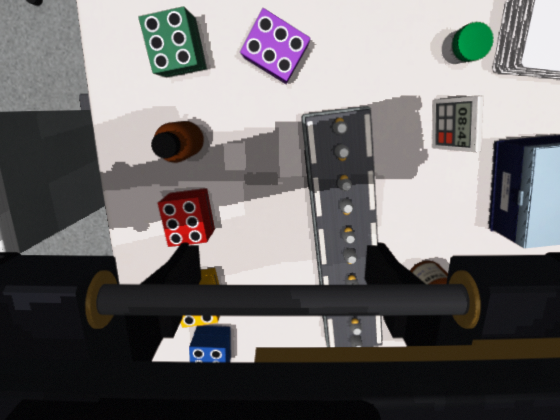

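The wrist view shows the deck with its studs along column ~345, from (341,127) to (357,330). Green is at (171,41), red at (185,217), the bottle at (176,141) and purple at (276,45). Next I'll fit the deck and block poses.

```bash
cat >> h.py <<'E'
from scipy.optimize import minimize
HS=np.array([.026,.030,.025])
def boxmask(cal,x,y,yaw,zb=0.,k=4):
    c=np.array([[i,j,l] for i in(-1,1) for j in(-1,1) for l in(-1,1)])*HS
    c=c@R.from_euler("z",yaw).as_matrix().T+[x,y,zb+.025]
    h=cv2.convexHull((proj(cal,c)*2**k).round().astype(np.int32))
    m=np.zeros((420,560),np.uint8);cv2.fillPoly(m,[h],1,shift=k);return m
def fitblock(q,cam,cal,near=None,zb=0.,det=None):
    best=None
    for d in (det or robot.cut_out(q,cam)):
        m=d["pixels"].astype(np.uint8);v,u=np.nonzero(m)
        if len(u)<80: continue
        p0=atz(cal,[u.mean(),v.mean()],zb+.03)[:2]
        if near is not None and np.linalg.norm(p0-near)>.05: continue
        f=lambda z:1-(lambda b:(b&m).sum()/max(1,(b|m).sum()))(boxmask(cal,z[0],z[1],z[2]*10,zb))
        for a in (-.06,-.03,0,.03,.06):
            r=minimize(f,[p0[0],p0[1],a],method="Nelder-Mead",options=dict(initial_simplex=[[p0[0],p0[1],a],[p0[0]+.006,p0[1],a],[p0[0],p0[1]+.006,a],[p0[0],p0[1],a+.02]],xatol=1e-4,fatol=1e-3))
            if best is None or r.fun<best[0]: best=(r.fun,np.array([r.x[0],r.x[1],r.x[2]*10]),d["score"])
    return best
E
python3 - <<'E'
from h import *
cal=robot.get_calibration("wrist");im=robot.get_image("wrist")
for c,n in(("red",(.43,-.02)),("green",(.434,.1935))): print(c,fitblock(f"block_{c}_mid","wrist",cal,n))
g=im.astype(int);mx=g.max(2);mn=g.min(2)
roi=np.zeros((420,560),np.uint8);cv2.fillPoly(roi,[np.array([[325,112],[355,112],[372,360],[335,360]])],1)
b=((mx>125)&(mx-mn<40)&(roi>0)).astype(np.uint8)
n,l,st,ce=cv2.connectedComponentsWithStats(b)
pts=[ce[i] for i in range(1,n) if st[i,4]>=8]
for i in range(1,n):
    if st[i,4]>=8: print(st[i].tolist(),np.round(ce[i],1),np.round(atz(cal,ce[i],.054)[:2],4))
E
```

```text
red (np.float64(0.05125368731563418), array([ 0.43673315, -0.01757104,  0.13154292]), 0.89)
green (np.float64(0.02841677943166443), array([0.43686726, 0.18930158, 0.16235267]), 0.69)
[338, 124, 8, 9, 52] [341.7 128.1] [0.6279 0.0956]
[340, 149, 8, 8, 49] [343.7 152.6] [0.6315 0.068 ]
[343, 205, 10, 8, 60] [347.6 208.7] [6.396e-01 3.000e-04]
[346, 236, 9, 8, 56] [349.9 239.4] [ 0.6446 -0.0397]
[347, 257, 9, 8, 53] [351.2 260. ] [ 0.6479 -0.0677]
[353, 329, 8, 6, 42] [356.3 331.5] [ 0.6614 -0.1748]
```

```bash
python3 - <<'E'
from h import *
a=robot.get_calibration("scene");b=robot.get_calibration("side")
print("cap",tri([ray(a,[245,138]),ray(b,[233,174])]))
plan([.4365,-.0175,.12],np.pi/2+.132)
E
```

```text
cap [ 0.76674608 -0.12380802  0.09051798]
t 4.8 p [0.5614 0.0396 0.3036] yaw 1.57 j7 -0.23 F [ 0.  -1.1 -0.3] gap 0.0872 gf 0.0
  shift cm (before turn) [ -5.72 -12.49  18.36] (after turn) [ -4.01 -13.14  18.36] rot [ 0.     0.    -0.133]
```

>>> arm_command(
  moves=[0,0,0,0,0,-0.133,1,-1,-3.3,3,0,0,0,1,-1,-3.3,3,0,0,0,1,-1,-3.3,3,0,0,0,1,-1,-3.25,3,0,0,0,1,0,0,4,0,0,0,1,0,0,4,0,0,0,1,0,0,2,0,0,0,1,0,0,2,0,0,0,1,0,0,2,0,0,0,1,0,0,1.65,0,0,0,1,0,0,0,0,0,0,1,0,0,0,0,0,0,1],
  force=40,
)

```text
time: 6.05
eef_pos: [0.4364, -0.0172, 0.0273]
eef_rot: [0.659, 0.752, 0.0, -0.0]
contact_force: [0.5, 0.6, 0.4]
finger_gap: 0.087
gripper_force: 0.0
```

```bash
python3 - <<'E'
from h import *
plan([.4365,-.0175,.027],np.pi/2+.132)
E
```

```text
t 6.0 p [ 0.4364 -0.0172  0.0273] yaw 1.703 j7 -0.03 F [0.5 0.6 0.4] gap 0.087 gf 0.0
  shift cm (before turn) [-0.03  0.    0.03] (after turn) [-0.03  0.    0.03] rot [-0. -0.  0.]
```

>>> arm_command(
  moves=[0,0,0,0,0,0,0,0,0,0,0,0,0,0,0,0,0,0,0,0,0,0,0,0,0,0,0,0,0,0,0,0,0,0,0,0,0,0,0,0,0,0,0,0,0,0,0,0,0,0,0,0,0,0,0,0,0,0,-3,0,0,0,0,0,0,-4,0,0,0,0,0,0,-4,0,0,0,0,0,0,0,0,0,0,0],
  force=40,
)

```text
time: 7.25
eef_pos: [0.4398, -0.0176, 0.1415]
eef_rot: [0.659, 0.752, 0.002, 0.004]
contact_force: [0.6, -0.1, -1.8]
finger_gap: 0.0514
gripper_force: 39.9
```

```bash
python3 - <<'E'
from h import *
plan([.6464,-.0532,.137],np.pi/2+.123)
E
```

```text
t 7.2 p [ 0.4398 -0.0176  0.1415] yaw 1.703 j7 0.15 F [ 0.6 -0.1 -1.8] gap 0.0514 gf 39.9
  shift cm (before turn) [-6.24 20.    0.64] (after turn) [-6.07 20.06  0.45] rot [0.008 0.004 0.009]
```

>>> arm_command(
  moves=[-0.9,3.3,0,0,0,0,0,-1,3.3,0,0,0,0,0,-1,3.3,0,0,0,0,0,-1,3.3,0,0,0,0,0,-1,3.3,0,0,0,0.009,0,-1,3.3,0,0,0,0,0,0,0,0,0,0,0,0,0,0,0,0,0,0,0,0,0,0,0,0,0,0],
)

```text
time: 8.15
eef_pos: [0.6389, -0.0495, 0.1358]
eef_rot: [0.662, 0.75, -0.001, -0.001]
contact_force: [-0.7, -0.3, -2.3]
finger_gap: 0.0515
gripper_force: 39.9
```

```bash
python3 - <<'E'
from h import *
plan([.6464,-.0532,.092],np.pi/2+.123)
im=robot.get_image("wrist");cv2.imwrite("pics/w2.png",im)
E
```

```text
t 8.2 p [ 0.6389 -0.0495  0.1358] yaw 1.695 j7 -0.09 F [-0.7 -0.3 -2.3] gap 0.0515 gf 39.9
  shift cm (before turn) [-0.46  0.71  4.37] (after turn) [-0.46  0.7   4.38] rot [-0.003 -0.001  0.001]
```

View pics/w2.png

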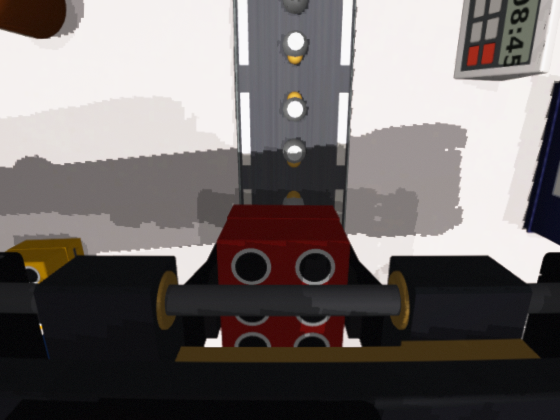

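The red block hangs square between the fingers. The studs ahead show at (295,42), (294,109) and (294,153), and the block's front edges are at rows ~206 (bottom) and ~240 (top). I'll refine the bay position and the block's offset along y from these.

```bash
cat >> h.py <<'E'
def studs(im,cal,box,z=.055,thr=150):
    g=im.astype(int);b=((g.max(2)>thr)&(g.max(2)-g.min(2)<40)).astype(np.uint8)
    m=np.zeros_like(b);m[box[1]:box[3],box[0]:box[2]]=1
    n,l,st,ce=cv2.connectedComponentsWithStats(b*m)
    return [(np.round(ce[i],1).tolist(),st[i,2:].tolist(),np.round(atz(cal,ce[i],z)[:2],4).tolist()) for i in range(1,n) if st[i,4]>30]
E
python3 - <<'E'
from h import *
cal=robot.get_calibration("wrist");im=cv2.imread("pics/w2.png");s=robot.read_state()
for x in studs(im,cal,(270,0,320,200)):print(x)
T=R.from_quat(s["eef_rot"])
col=im[180:270,283].astype(int);d=np.abs(np.diff(col.sum(1)));print([(180+i,int(d[i])) for i in np.argsort(-d)[:6]])
for v in (206,239,240):
  for z in(s["eef_pos"][2]-.027,s["eef_pos"][2]+.023):
    P=atz(cal,[283,v],z);print(v,round(z,3),np.round(T.inv().apply(P-s["eef_pos"]),4))
E
```

```text
([295.1, 41.0], [17, 19, 252], [0.6312, 0.0676])
([294.5, 108.9], [17, 17, 227], [0.6362, 0.0278])
([293.7, 149.3], [15, 9, 99], [0.6391, 0.0023])
[(np.int64(204), 51), (np.int64(205), 33), (np.int64(188), 23), (np.int64(199), 22), (np.int64(203), 20), (np.int64(200), 15)]
206 0.109 [ 0.0283 -0.0004  0.027 ]
206 0.159 [ 0.0427 -0.0005 -0.023 ]
239 0.109 [ 0.0098 -0.0004  0.027 ]
239 0.159 [ 0.0296 -0.0005 -0.023 ]
240 0.109 [ 0.0092 -0.0004  0.027 ]
240 0.159 [ 0.0292 -0.0005 -0.023 ]
```

>>> arm_command(
  moves=[-0.37,0.7,2,0,0,0,0,0,0,2.4,0,0,0,0,0,0,0,0,0,0,0,0,0,0.8,0,0,0,0,0,0,0.4,0,0,0,0,0,0,0.3,0,0,0,0,0,0,0.3,0,0,0,0,0,0,0.3,0,0,0,0],
)

```text
time: 9.0
eef_pos: [0.6481, -0.0528, 0.0725]
eef_rot: [0.662, 0.749, 0.0, 0.0]
contact_force: [-1.1, 2.4, 3.5]
finger_gap: 0.0515
gripper_force: 39.9
```

```bash
python3 - <<'E'
from h import *
plan([.6464,-.0532,.061],np.pi/2+.123)
E
```

```text
t 9.0 p [ 0.6481 -0.0528  0.0725] yaw 1.694 j7 -0.12 F [-1.1  2.4  3.5] gap 0.0515 gf 39.9
  shift cm (before turn) [-0.02 -0.17  1.15] (after turn) [-0.02 -0.17  1.15] rot [ 0.001 -0.    -0.   ]
```

>>> arm_command(
  moves=[0,-0.15,0.2,0,0,0,0,0,0,0.3,0,0,0,0,0,0,0.3,0,0,0,0,0,0,0.3,0,0,0,0,0,0,0.15,0,0,0,0,0,0,0,0,0,0,0,0,0,0,0,0,0,0],
)

```text
time: 9.7
eef_pos: [0.6463, -0.0532, 0.0622]
eef_rot: [0.662, 0.749, -0.001, 0.0]
contact_force: [-6.6, 0.1, 15.3]
finger_gap: 0.0518
gripper_force: 39.9
```

>>> arm_command(
  moves=[0,0,0.2,0,0,0,0,0,0,0.2,0,0,0,0,0,0,0,0,0,0,0],
)

```text
time: 10.0
eef_pos: [0.6463, -0.0532, 0.0621]
eef_rot: [0.663, 0.749, -0.001, 0.001]
contact_force: [-15.5, -0.6, 37.2]
finger_gap: 0.0519
gripper_force: 39.9
```

>>> arm_command(
  moves=[0,0,-0.4,0,0,0,0,0,0,0,0,0,0,1,0,0,0,0,0,0,1,0,0,0,0,0,0,1,0,0,0,0,0,0,1,0,0,0,0,0,0,1,0,0,-3,0,0,0,1,0,0,-4,0,0,0,1,0,0,-4,0,0,0,1,-3.3,-3,-4,0,0,0,1,-3.3,-3,-4,0,0,0,1,-3.3,-3,-3,0,0,0,1,-3.3,-3,0,0,0,0,1,0,0,0,0,0,0,1,0,0,0,0,0,0,1],
)

```text
time: 11.5
eef_pos: [0.553, -0.1858, 0.2641]
eef_rot: [0.664, 0.748, -0.0, 0.0]
contact_force: [0.4, -0.5, -1.6]
finger_gap: 0.087
gripper_force: 0.0
```

```bash
python3 - <<'E'
from h import *
cal=robot.get_calibration("wrist");im=robot.get_image("wrist");cv2.imwrite("pics/w3.png",im)
for c in("yellow","blue","red"):
    b=fitblock(f"block_{c}_mid","wrist",cal,zb=.035 if c=="red" else 0);print(c,b)
    if b: plan([*b[1][:2],.027],np.pi/2+b[1][2])
for z in(.035,.045):
    c2=robot.get_calibration("scene");print("red scene",z,fitblock("block_red_mid","scene",c2,zb=z))
    c2=robot.get_calibration("side");print("red side",z,fitblock("block_red_mid","side",c2,zb=z))
E
```

```text
yellow (np.float64(0.03125), array([ 0.44146236, -0.13687301,  0.16184804]), 0.87)
t 11.6 p [ 0.554  -0.1828  0.2639] yaw 1.695 j7 0.26 F [0.8 0.5 0.2] gap 0.087 gf 0.0
  shift cm (before turn) [  5.94 -10.6   23.7 ] (after turn) [  6.35 -10.37  23.69] rot [ 0.    -0.001 -0.037]
blue (np.float64(0.05567451820128477), array([ 0.45195566, -0.23325396, -0.08433623]), 0.62)
t 11.7 p [ 0.5542 -0.1824  0.2639] yaw 1.697 j7 0.26 F [-0.2  0.3  0.6] gap 0.0871 gf 0.0
  shift cm (before turn) [ -3.79 -10.78  23.68] (after turn) [-5.93 -9.76 23.69] rot [-0.    -0.001  0.21 ]
red (np.float64(0.02806813782423534), array([ 0.64542864, -0.05443258,  0.1266369 ]), 0.7)
t 11.7 p [ 0.5542 -0.1823  0.2639] yaw 1.697 j7 0.26 F [-0.1 -1.4  0.1] gap 0.0866 gf 0.0
  shift cm (before turn) [11.51 10.66 23.7 ] (after turn) [11.53 10.66 23.69] rot [-0.    -0.001 -0.   ]
red scene 0.035 (np.float64(0.07642626480086112), array([0.42558454, 0.32373759, 0.0937589 ]), 0.18)
red side 0.035 (np.float64(0.42673107890499196), array([0.42134558, 0.03637867, 0.17922415]), 0.67)
red scene 0.045 (np.float64(0.09206349206349207), array([0.42285981, 0.32780099, 0.10246722]), 0.18)
red side 0.045 (np.float64(0.44976816074188564), array([0.41518685, 0.04625363, 0.22526079]), 0.67)
```

View pics/w3.png

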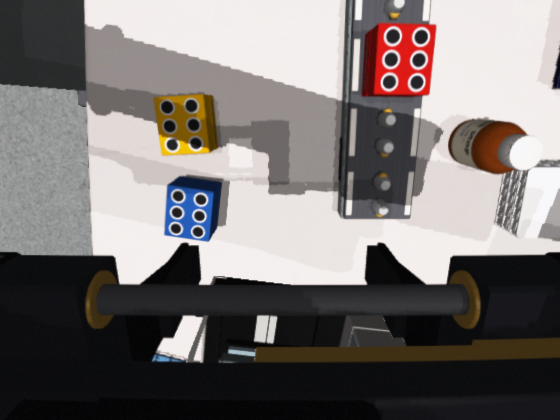

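Red sits flat in its bay: the fit puts it 1-2 mm from the bay centre with the underside at 35 mm. Yellow is at (185,123) and blue at (192,207). Yellow is next.

>>> arm_command(
  moves=[0,0,0,0,0,-0.037,1,2.1,-3.46,3,0,0,0,1,2.1,-3.47,3,0,0,0,1,2.1,-3.47,3,0,0,0,1,0,0,4,0,0,0,1,0,0,4,0,0,0,1,0,0,3,0,0,0,1,0,0,2,0,0,0,1,0,0,1.7,0,0,0,1,0,0,0,0,0,0,1,0,0,0,0,0,0,1],
)

```text
time: 13.0
eef_pos: [0.4422, -0.1386, 0.0282]
eef_rot: [0.648, 0.762, 0.0, -0.0]
contact_force: [-0.5, -0.5, -0.3]
finger_gap: 0.0873
gripper_force: 0.0
```

```bash
python3 - <<'E'
from h import *
plan([.4415,-.1369,.027],np.pi/2+.162)
E
```

```text
t 13.0 p [ 0.4422 -0.1386  0.0282] yaw 1.732 j7 0.22 F [-0.5 -0.5 -0.3] gap 0.0873 gf 0.0
  shift cm (before turn) [ 0.18 -0.04  0.12] (after turn) [ 0.18 -0.04  0.12] rot [ 0.    -0.001 -0.001]
```

>>> arm_command(
  moves=[0.18,0,0.1,0,0,0,1,0,0,0,0,0,0,0,0,0,0,0,0,0,0,0,0,0,0,0,0,0,0,0,0,0,0,0,0,0,0,0,0,0,0,0,0,0,0,0,0,0,0,0,-3,0,0,0,0,0,0,-4,0,0,0,0,0,1,-4,0,0,0,0,-0.3,3.4,0,0,0,0,0,-0.3,3.4,0,0,0,0,0,-0.3,3.4,0,0,0,0,0,-0.3,3.4,0,0,0,0,0,-0.3,3.3,0,0,0,0,0,-0.3,3.4,0,0,0,0.039,0,0,0,0,0,0,0,0,0,0,0,0,0,0,0],
)

```text
validation failed for argument at $.mo...
```

```bash
python3 - <<'E'
from h import *
cal=robot.get_calibration("wrist");im=robot.get_image("wrist");cv2.imwrite("pics/w4.png",im)
plan([.6548,-.1207,.085],np.pi/2+.123)
E
```

```text
t 13.1 p [ 0.4427 -0.1389  0.0288] yaw 1.731 j7 0.22 F [-0.1  0.6 -0.3] gap 0.087 gf 0.0
  shift cm (before turn) [-1.59 21.24 -5.6 ] (after turn) [-0.79 21.28 -5.62] rot [0.001 0.    0.038]
```

View pics/w4.png

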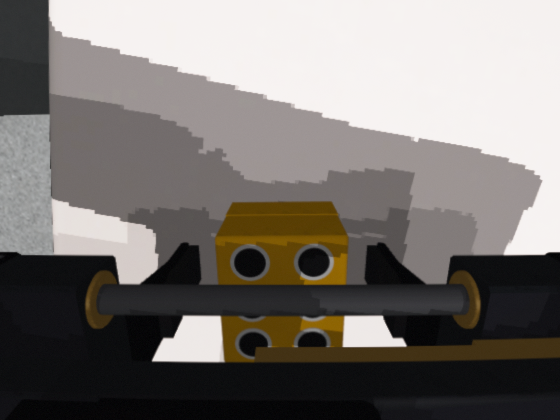

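The call was refused, so nothing moved. Yellow is between the open fingers at (282,285). I'll send it again with the row lengths corrected.

>>> arm_command(
  moves=[0.2,0,0.1,0,0,0,1,0,0,0,0,0,0,0,0,0,0,0,0,0,0,0,0,0,0,0,0,0,0,0,0,0,0,0,0,0,0,0,0,0,0,0,0,0,0,0,0,0,0,0,0,-3,0,0,0,0,0,0,-4,0,0,0,0,0,1,-4,0,0,0,0,-0.3,3.4,0,0,0,0,0,-0.3,3.4,0,0,0,0,0,-0.3,3.4,0,0,0,0,0,-0.3,3.4,0,0,0,0,0,-0.3,3.3,0,0,0,0,0,-0.3,3.4,0,0,0,0.039,0,0,0,0,0,0,0,0,0,0,0,0,0,0,0],
)

```text
time: 14.85
eef_pos: [0.6541, -0.1202, 0.1354]
eef_rot: [0.663, 0.749, -0.0, -0.002]
contact_force: [0.4, -0.3, -2.6]
finger_gap: 0.0516
gripper_force: 40.0
```

```bash
cat >> h.py <<'E'
def held(zoff=.027):
    "held block's tool-x offset from its lower front edge in the wrist picture"
    s=robot.read_state();cal=robot.get_calibration("wrist");im=robot.get_image("wrist")
    out=[]
    for u in (260,275,290,305):
        d=np.abs(np.diff(im[185:225,u-1:u+2].astype(float).mean(1).astype(float),axis=0)).sum(1);v=185.5+d.argmax()
        P=atz(cal,[u,v+.0],s["eef_pos"][2]-zoff);out.append((v,round(float(R.from_quat(s["eef_rot"]).inv().apply(P-s["eef_pos"])[0])-.03,4)))
    print("held",out)
E
python3 - <<'E'
from h import *
plan([.6548,-.1207,.085],np.pi/2+.123)
held()
E
```

```text
t 14.8 p [ 0.6541 -0.1202  0.1354] yaw 1.693 j7 -0.0 F [ 0.4 -0.3 -2.6] gap 0.0516 gf 40.0
  shift cm (before turn) [-0.07  0.07  5.04] (after turn) [-0.06  0.06  5.04] rot [-0.003 -0.002 -0.001]
held [(np.float64(204.5), -0.0009), (np.float64(204.5), -0.0009), (np.float64(204.5), -0.0009), (np.float64(204.5), -0.0009)]
```

>>> arm_command(
  moves=[0.05,0.05,3,0,0,0,0,0,0,2,0,0,0,0,0,0,0.5,0,0,0,0,0,0,0.3,0,0,0,0,0,0,0,0,0,0,0],
)

```text
time: 15.4
eef_pos: [0.6551, -0.1207, 0.0798]
eef_rot: [0.663, 0.748, 0.0, 0.0]
contact_force: [0.1, -0.3, -2.0]
finger_gap: 0.0516
gripper_force: 40.0
```

```bash
python3 - <<'E'
from h import *
plan([.6548,-.1207,.061],np.pi/2+.123)
E
```

```text
t 15.4 p [ 0.6551 -0.1207  0.0798] yaw 1.691 j7 -0.03 F [ 0.1 -0.3 -2. ] gap 0.0516 gf 40.0
  shift cm (before turn) [ 0.01 -0.03  1.88] (after turn) [ 0.   -0.03  1.88] rot [ 0.001  0.001 -0.002]
```

>>> arm_command(
  moves=[0.05,0,0.4,0,0,0,0,0,0,0.4,0,0,0,0,0,0,0.3,0,0,0,0,0,0,0.3,0,0,0,0,0,0,0.3,0,0,0,0,0,0,0.2,0,0,0,0,0,0,0.2,0,0,0,0,0,0,0,0,0,0,0],
)

```text
time: 16.2
eef_pos: [0.655, -0.1199, 0.062]
eef_rot: [0.663, 0.749, -0.001, 0.0]
contact_force: [-10.0, 0.2, 22.1]
finger_gap: 0.0518
gripper_force: 40.0
```

>>> arm_command(
  moves=[0,0,0.2,0,0,0,0,0,0,0,0,0,0,0,0,0,-0.5,0,0,0,0,0,0,0,0,0,0,1,0,0,0,0,0,0,1,0,0,0,0,0,0,1,0,0,0,0,0,0,1,0,0,0,0,0,0,1,0,0,-3,0,0,0,1,0,0,-4,0,0,0,1,0,0,-4,0,0,0,1,-2.3,-3.4,-4,0,0,0,1,-2.3,-3.4,-4,0,0,0,1,-2.3,-3.4,0,0,0,0,1,-2.3,-3.4,0,0,0,0,1,0,0,0,0,0,0,1,0,0,0,0,0,0,1,0,0,0,0,0,0,1],
)

```text
time: 18.0
eef_pos: [0.5399, -0.2194, 0.2409]
eef_rot: [0.662, 0.749, 0.001, 0.0]
contact_force: [-0.4, 0.4, 0.3]
finger_gap: 0.0874
gripper_force: 0.0
```

```bash
python3 - <<'E'
from h import *
cal=robot.get_calibration("wrist");im=robot.get_image("wrist")
for c in("yellow","blue"):
    b=fitblock(f"block_{c}_mid","wrist",cal,zb=.035 if c!="blue" else 0);print(c,b)
plan([*b[1][:2],.027],np.pi/2+b[1][2])
E
```

```text
yellow (np.float64(0.026886538806237703), array([ 0.65346678, -0.1209813 ,  0.13517861]), 0.98)
blue (np.float64(0.04167787039526749), array([ 0.4519365 , -0.23256595, -0.07713524]), 0.77)
t 18.1 p [ 0.5401 -0.219   0.2407] yaw 1.695 j7 0.31 F [-0.1 -0.3  0.4] gap 0.0871 gf 0.0
  shift cm (before turn) [-0.27 -8.92 21.36] (after turn) [-2.03 -8.68 21.37] rot [ 0.    -0.001  0.201]
```

>>> arm_command(
  moves=[0,0,0,0,0,0.1,1,0,0,0,0,0,0.101,1,-1,-4.34,3,0,0,0,1,-1.03,-4.34,4,0,0,0,1,0,0,4,0,0,0,1,0,0,4,0,0,0,1,0,0,3,0,0,0,1,0,0,2,0,0,0,1,0,0,1.35,0,0,0,1,0,0,0,0,0,0,1,0,0,0,0,0,0,1],
)

```text
time: 19.25
eef_pos: [0.4622, -0.2322, 0.0365]
eef_rot: [0.734, 0.679, 0.0, 0.0]
contact_force: [-0.9, -0.4, 0.1]
finger_gap: 0.0871
gripper_force: 0.0
```

```bash
python3 - <<'E'
from h import *
plan([.4519,-.2326,.027],np.pi/2-.077)
held()
plan([.6631,-.1882,.137],np.pi/2+.123)
E
```

```text
t 19.2 p [ 0.4622 -0.2322  0.0365] yaw 1.492 j7 0.11 F [-0.9 -0.4  0.1] gap 0.0871 gf 0.0
  shift cm (before turn) [-0.12 -1.02  0.95] (after turn) [-0.12 -1.02  0.95] rot [ 0.001 -0.    -0.002]
held [(np.float64(201.5), 0.0006), (np.float64(201.5), 0.0006), (np.float64(200.5), 0.0012), (np.float64(199.5), 0.0017)]
t 19.3 p [ 0.4625 -0.2325  0.037 ] yaw 1.491 j7 0.11 F [0.8 0.4 0.3] gap 0.0868 gf 0.0
  shift cm (before turn) [ 6.   19.67 -9.97] (after turn) [  1.94  20.46 -10.  ] rot [ 0.002  0.001 -0.202]
```

>>> arm_command(
  moves=[-0.12,-1.02,0.5,0,0,0,1,0,0,0.45,0,0,0,1,0,0,0,0,0,0,1,0,0,0,0,0,0,0,0,0,0,0,0,0,0,0,0,0,0,0,0,0,0,0,0,0,0,0,0,0,0,0,0,0,0,0,0,0,0,0,0,0,0,0,0,-3,0,0,0,0,0,0,-4,0,0,-0.1,0,0,0,-4,0,0,-0.1,0,0.3,3.1,0,0,0,0,0,0.3,3.1,0,0,0,0,0,0.3,3.1,0,0,0,0,0,0.3,3.1,0,0,0,0,0,0.3,3.1,0,0,0,0,0,0.3,3,0,0,0,0,0,0,3,0,0,0,0,0,0,0,0,0,0,0,0],
)

```text
time: 21.3
eef_pos: [0.6649, -0.1867, 0.1348]
eef_rot: [0.662, 0.749, 0.002, -0.001]
contact_force: [0.8, -0.4, -2.9]
finger_gap: 0.0519
gripper_force: 39.7
```

```bash
python3 - <<'E'
from h import *
plan([.6631,-.1882,.085],np.pi/2+.123)
held()
E
```

```text
t 21.3 p [ 0.6649 -0.1867  0.1348] yaw 1.694 j7 0.09 F [ 0.8 -0.4 -2.9] gap 0.0519 gf 39.7
  shift cm (before turn) [-0.15 -0.2   4.98] (after turn) [-0.13 -0.19  4.98] rot [ 0.001 -0.003 -0.   ]
held [(np.float64(216.5), -0.0075), (np.float64(203.5), -0.0004), (np.float64(202.5), 0.0002), (np.float64(202.5), 0.0002)]
```

>>> arm_command(
  moves=[-0.13,-0.19,3,0,0,0,0,0,0,2,0,0,0,0,0,0,0.5,0,0,0,0,0,0,0.3,0,0,0,0,0,0,0,0,0,0,0],
)

```text
time: 21.85
eef_pos: [0.6585, -0.1914, 0.0807]
eef_rot: [0.664, 0.748, -0.002, -0.001]
contact_force: [-7.0, 1.1, 9.3]
finger_gap: 0.0517
gripper_force: 39.7
```

```bash
python3 - <<'E'
from h import *
plan([.6631,-.1882,.061],np.pi/2+.123)
E
```

```text
t 21.9 p [ 0.6585 -0.1914  0.0807] yaw 1.69 j7 0.07 F [-7.   1.1  9.3] gap 0.0517 gf 39.7
  shift cm (before turn) [0.27 0.5  1.96] (after turn) [0.26 0.5  1.97] rot [-0.004  0.001 -0.004]
```

>>> arm_command(
  moves=[0,0,-1,0,0,0,0,0.26,0.5,0,0,0,0,0,0,0,0,0,0,0,0,0,0,0,0,0,0,0,0,0,0,0,0,0,0,0,0,0,0,0,0,0],
)

```text
time: 22.45
eef_pos: [0.6649, -0.1876, 0.0879]
eef_rot: [0.663, 0.748, -0.0, -0.0]
contact_force: [0.5, 0.6, -2.8]
finger_gap: 0.0519
gripper_force: 39.7
```

```bash
python3 - <<'E'
from h import *
plan([.6631,-.1882,.061],np.pi/2+.123);held()
E
```

```text
t 22.4 p [ 0.6649 -0.1876  0.0879] yaw 1.691 j7 0.06 F [ 0.5  0.6 -2.8] gap 0.0519 gf 39.7
  shift cm (before turn) [-0.04 -0.19  2.69] (after turn) [-0.04 -0.19  2.69] rot [-0.001 -0.    -0.003]
held [(np.float64(187.5), 0.0082), (np.float64(200.5), 0.0013), (np.float64(199.5), 0.0018), (np.float64(190.5), 0.0066)]
```

>>> arm_command(
  moves=[-0.12,-0.19,0,0,0,0,0,0,0,0.4,0,0,0,0,0,0,0.4,0,0,0,0,0,0,0,0,0,0,0,0,0,0,0,0,0,0],
)

```text
time: 23.0
eef_pos: [0.6633, -0.1889, 0.0801]
eef_rot: [0.663, 0.748, -0.0, -0.0]
contact_force: [0.8, 0.0, -2.0]
finger_gap: 0.0521
gripper_force: 39.7
```

```bash
python3 - <<'E'
from h import *
plan([.6631,-.1882,.061],np.pi/2+.123)
im=robot.get_image("wrist");cv2.imwrite("pics/w5.png",im)
E
```

```text
t 23.0 p [ 0.6633 -0.1889  0.0801] yaw 1.691 j7 0.06 F [ 0.8  0.  -2. ] gap 0.0521 gf 39.7
  shift cm (before turn) [ 0.07 -0.01  1.91] (after turn) [ 0.07 -0.01  1.91] rot [-0.    -0.    -0.003]
```

View pics/w5.png

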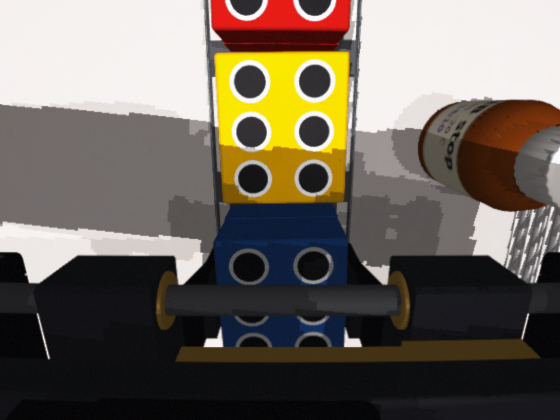

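Yellow (282,125) and red (282,15) sit flush in line, and blue is square above the last bay at (282,290). Pressing it down now.

>>> arm_command(
  moves=[0.05,0,0.4,0,0,0,0,0,0,0.4,0,0,0,0,0,0,0.3,0,0,0,0,0,0,0.3,0,0,0,0,0,0,0.3,0,0,0,0,0,0,0.2,0,0,0,0,0,0,0.2,0,0,0,0,0,0,0,0,0,0,0],
)

```text
time: 23.85
eef_pos: [0.6632, -0.1885, 0.0614]
eef_rot: [0.663, 0.748, -0.001, -0.0]
contact_force: [-4.1, 1.1, 10.1]
finger_gap: 0.0518
gripper_force: 39.8
```

>>> arm_command(
  moves=[0,0,0.2,0,0,0,0,0,0,0.2,0,0,0,0,0,0,0,0,0,0,0],
)

```text
time: 24.15
eef_pos: [0.6632, -0.1886, 0.0612]
eef_rot: [0.663, 0.748, -0.002, 0.0]
contact_force: [-11.9, 1.0, 29.6]
finger_gap: 0.0517
gripper_force: 39.9
```

>>> arm_command(
  moves=[0,0,-0.6,0,0,0,0,0,0,0,0,0,0,1,0,0,0,0,0,0,1,0,0,0,0,0,0,1,0,0,0,0,0,0,1,0,0,0,0,0,0,1,0,0,-3,0,0,0,1,0,0,-4,0,0,0,1,0,0,-4,0,0,0,1,4.2,-0.7,-4,0,0,0,1,4.2,-0.7,-4,0,0,0,1,4.2,-0.7,0,0,0,0,1,4.2,-0.7,0,0,0,0,1,4.2,-0.7,0,0,0,0,1,4.2,-0.7,0,0,0,0,1,4.2,-0.7,0,0,0,0,1,4.2,-0.7,0,0,0,0,1,4.2,-0.7,0,0,0,0,1,4.2,-0.7,0,0,0,0,1,0,0,0,0,0,0,1],
)

```text
time: 26.15
eef_pos: [0.5434, 0.2167, 0.2408]
eef_rot: [0.659, 0.752, 0.001, -0.001]
contact_force: [-0.5, -0.5, 0.6]
finger_gap: 0.0868
gripper_force: 0.0
```

>>> arm_command(
  moves=[0,0,0,0,0,0,1,0,0,0,0,0,0,1,0,0,0,0,0,0,1],
)

```text
time: 26.45
eef_pos: [0.5479, 0.2065, 0.2397]
eef_rot: [0.665, 0.747, -0.0, 0.0]
contact_force: [0.7, 0.0, 0.3]
finger_gap: 0.087
gripper_force: 0.0
```

```bash
python3 - <<'E'
from h import *
cal=robot.get_calibration("wrist");im=robot.get_image("wrist");cv2.imwrite("pics/w6.png",im)
for c in("green","white"):
    b=fitblock(f"block_{c}_mid","wrist",cal,near=(.437,.19) if c=="green" else None);print(c,b)
    if b: plan([*b[1][:2],.027],np.pi/2+b[1][2])
E
```

```text
green (np.float64(0.037547892720306564), array([0.43721349, 0.19047178, 0.19600174]), 0.78)
t 26.6 p [0.5477 0.2069 0.2397] yaw 1.688 j7 -0.5 F [0.  0.  0.1] gap 0.0871 gf 0.0
  shift cm (before turn) [ -0.33 -11.17  21.27] (after turn) [  0.54 -11.16  21.27] rot [-0.     0.    -0.079]
white (np.float64(0.0306815691431076), array([0.43980149, 0.30386706, 0.06100477]), 0.55)
t 26.6 p [0.5476 0.2071 0.2398] yaw 1.689 j7 -0.5 F [-0.9  0.1 -0.3] gap 0.0872 gf 0.0
  shift cm (before turn) [10.88 -9.57 21.28] (after turn) [ 10.32 -10.17  21.28] rot [-0.     0.     0.057]
```

View pics/w6.png

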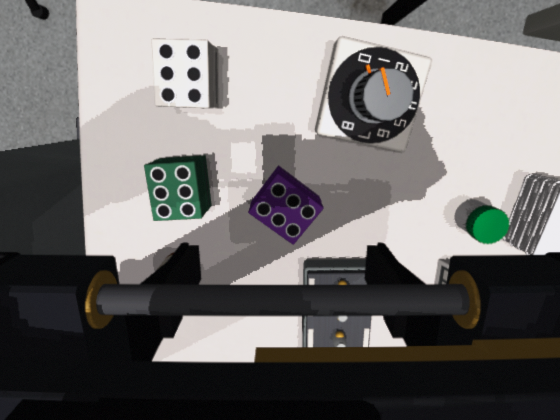

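White is at (183,73), green at (178,188), purple at (286,206) and the dial at (378,95). Gripping green leaves about 2 cm to purple.

>>> arm_command(
  moves=[0,0,0,0,0,-0.065,1,0.15,-3.7,2,0,0,0,1,0.15,-3.7,2,0,0,0,1,0.2,-3.75,3,0,0,0,1,0,0,3,0,0,0,1,0,0,3,0,0,0,1,0,0,3,0,0,0,1,0,0,2,0,0,0,1,0,0,2,0,0,0,1,0,0,0,0,0,0,1,0,0,0,0,0,0,1,0,0,0,0,0,0,1,0,0,0,0,0,0,1],
)

```text
time: 27.9
eef_pos: [0.4376, 0.1929, 0.041]
eef_rot: [0.639, 0.769, 0.001, 0.001]
contact_force: [0.6, 1.0, -0.3]
finger_gap: 0.0871
gripper_force: 0.0
```

```bash
python3 - <<'E'
from h import *
plan([.4372,.1905,.027],np.pi/2+.18);held(.03)
E
```

```text
t 27.9 p [0.4376 0.1929 0.041 ] yaw 1.755 j7 -0.55 F [ 0.6  1.  -0.3] gap 0.0871 gf 0.0
  shift cm (before turn) [-0.23 -0.08  1.4 ] (after turn) [-0.23 -0.08  1.4 ] rot [0.002 0.    0.005]
held [(np.float64(187.5), 0.0076), (np.float64(201.5), -0.0), (np.float64(201.5), -0.0), (np.float64(201.5), -0.0)]
```

>>> arm_command(
  moves=[-0.23,-0.08,1.4,0,0,0,1,0,0,0,0,0,0,1,0,0,0,0,0,0,0,0,0,0,0,0,0,0,0,0,0,0,0,0,0,0,0,0,0,0,0,0,0,0,0,0,0,0,0,0,0,0,0,0,0,0,0,0,-3,0,0,0,0,0,0,-4,0,0,0,0,0,1,-4,0,0,0,0,-2.6,2,0,0,0,0,0,-2.6,2,0,0,0,0,0,-2.6,2,0,0,0,0,0,-2.6,2,0,0,0,0,0,-2.6,2,0,0,0,0,0,-2.6,2,0,0,0,0,0,-2.7,2,0,0,0,0,0,-2.7,1.5,0,0,0,0.06,0],
)

```text
time: 29.85
eef_pos: [0.6376, 0.0131, 0.1348]
eef_rot: [0.662, 0.749, -0.0, -0.001]
contact_force: [0.2, 0.6, -3.2]
finger_gap: 0.0518
gripper_force: 40.0
```

>>> arm_command(
  moves=[0,0,0,0,0,0,0,0,0,0,0,0,0,0,0,0,0,0,0,0,0,0,0,0,0,0,0,0],
)

```text
time: 30.25
eef_pos: [0.6362, 0.0158, 0.1358]
eef_rot: [0.661, 0.751, -0.0, -0.0]
contact_force: [0.2, 0.6, -2.4]
finger_gap: 0.0517
gripper_force: 40.0
```

```bash
python3 - <<'E'
from h import *
plan([.6380,.0143,.085],np.pi/2+.123);held()
E
```

```text
t 30.2 p [0.6362 0.0158 0.1358] yaw 1.698 j7 -0.22 F [ 0.2  0.6 -2.4] gap 0.0517 gf 40.0
  shift cm (before turn) [-0.17  0.16  5.08] (after turn) [-0.17  0.16  5.08] rot [-0.001 -0.     0.004]
held [(np.float64(188.5), 0.0077), (np.float64(205.5), -0.0014), (np.float64(205.5), -0.0014), (np.float64(189.5), 0.0072)]
```

>>> arm_command(
  moves=[-0.07,0.16,2,0,0,0,0,0,0,2,0,0,0,0,0,0,1.1,0,0,0,0,0,0,0.5,0,0,0,0,0,0,0,0,0,0,0,0,0,0,0,0,0,0,0,0,0,0,0,0,0],
)

```text
time: 31.0
eef_pos: [0.6394, 0.0139, 0.081]
eef_rot: [0.662, 0.75, 0.001, 0.001]
contact_force: [0.8, -0.4, -2.5]
finger_gap: 0.0519
gripper_force: 40.0
```

```bash
python3 - <<'E'
from h import *
plan([.6380,.0153,.061],np.pi/2+.123)
E
```

```text
t 31.0 p [0.6394 0.0139 0.081 ] yaw 1.696 j7 -0.25 F [ 0.8 -0.4 -2.5] gap 0.0519 gf 40.0
  shift cm (before turn) [ 0.15 -0.12  2.  ] (after turn) [ 0.15 -0.12  2.  ] rot [0.002 0.    0.002]
```

>>> arm_command(
  moves=[0.12,-0.12,0.3,0,0,0,0,0,0,0.3,0,0,0,0,0,0,0.3,0,0,0,0,0,0,0.3,0,0,0,0,0,0,0.3,0,0,0,0,0,0,0.3,0,0,0,0,0,0,0.2,0,0,0,0,0,0,0.2,0,0,0,0,0,0,0,0,0,0,0],
)

```text
time: 31.9
eef_pos: [0.6373, 0.0147, 0.061]
eef_rot: [0.662, 0.75, -0.001, 0.0]
contact_force: [-9.3, -3.3, 19.4]
finger_gap: 0.0519
gripper_force: 40.0
```

>>> arm_command(
  moves=[0,0,0.3,0,0,0,0,0,0,0,0,0,0,0,0,0,-0.6,0,0,0,0,0,0,0,0,0,0,1,0,0,0,0,0,0,1,0,0,0,0,0,0,1,0,0,0,0,0,0,1,0,0,-3,0,0,0,1,0,0,-4,0,0,0,1,0,0,-4,0,0,0,1,3.9,-1,-3,0,0,0,1,3.9,-1,-4,0,0,0,1,3.9,-1,0,0,0,0,1,3.9,-1,0,0,0,0,1,3.9,-1,0,0,0,0,1,3.9,-1,0,0,0,0,1,0,0,0,0,0,0,1,0,0,0,0,0,0,1,0,0,0,0,0,0,1,0,0,0,0,0,0,1],
)

```text
time: 33.9
eef_pos: [0.5514, 0.2331, 0.2357]
eef_rot: [0.663, 0.749, -0.0, 0.0]
contact_force: [0.0, 0.4, -0.4]
finger_gap: 0.087
gripper_force: 0.0
```

```bash
python3 - <<'E'
from h import *
cal=robot.get_calibration("wrist");im=robot.get_image("wrist")
b=fitblock("block_white_mid","wrist",cal,near=(.44,.304));print(b)
plan([*b[1][:2],.027],np.pi/2+b[1][2])
E
```

```text
(np.float64(0.026519052523171993), array([0.4765679 , 0.27779314, 0.02467956]), 0.97)
t 34.0 p [0.5512 0.2335 0.2358] yaw 1.693 j7 -0.55 F [-0.7 -0.3  0.4] gap 0.0869 gf 0.0
  shift cm (before turn) [ 5.31 -6.86 20.88] (after turn) [ 4.61 -7.35 20.88] rot [-0.     0.     0.098]
```

White has been knocked about 4.5 cm to (0.477, 0.278). I'll use this new fit.

>>> arm_command(
  moves=[0,0,0,0,0,0.098,1,1.5,-2.45,2,0,0,0,1,1.5,-2.45,2,0,0,0,1,1.6,-2.45,2,0,0,0,1,0,0,3,0,0,0,1,0,0,3,0,0,0,1,0,0,3,0,0,0,1,0,0,3,0,0,0,1,0,0,1.5,0,0,0,1,0,0,0,0,0,0,1,0,0,0,0,0,0,1,0,0,0,0,0,0,1,0,0,0,0,0,0,1],
)

```text
time: 35.3
eef_pos: [0.4768, 0.2794, 0.0424]
eef_rot: [0.698, 0.717, 0.001, 0.001]
contact_force: [-2.4, 1.0, -0.2]
finger_gap: 0.0868
gripper_force: 0.0
```

```bash
python3 - <<'E'
from h import *
plan([.4766,.2778,.027],np.pi/2+.025);held(.04)
E
```

```text
t 35.3 p [0.4768 0.2794 0.0424] yaw 1.598 j7 -0.88 F [-2.4  1.  -0.2] gap 0.0868 gf 0.0
  shift cm (before turn) [-0.16 -0.03  1.54] (after turn) [-0.16 -0.02  1.54] rot [ 0.002 -0.001  0.002]
held [(np.float64(198.5), -0.0011), (np.float64(197.5), -0.0005), (np.float64(197.5), -0.0005), (np.float64(196.5), 0.0)]
```

>>> arm_command(
  moves=[-0.16,-0.02,1.5,0,0,0,1,0,0,0,0,0,0,1,0,0,0,0,0,0,0,0,0,0,0,0,0,0,0,0,0,0,0,0,0,0,0,0,0,0,0,0,0,0,0,0,0,0,0,0,0,0,0,0,0,0,0,0,-3,0,0,0,0,0,0,-4,0,0,0,0,0,0,-4,0,0,-0.096,0,-2.65,1.6,0,0,0,0,0,-2.65,1.6,0,0,0,0,0,-2.65,1.6,0,0,0,0,0,-2.65,1.6,0,0,0,0,0,-2.65,1.6,0,0,0,0,0,-2.65,1.6,0,0,0,0,0,-2.7,1.6,0,0,0,0,0,-2.7,1.6,0,0,0,0,0],
)

```text
time: 37.25
eef_pos: [0.6289, 0.0803, 0.1354]
eef_rot: [0.662, 0.749, -0.001, -0.0]
contact_force: [-0.0, -0.1, -2.7]
finger_gap: 0.0519
gripper_force: 39.9
```

>>> arm_command(
  moves=[0,0,0,0,0,0,0,0,0,0,0,0,0,0,0,0,0,0,0,0,0,0,0,0,0,0,0,0],
)

```text
time: 37.65
eef_pos: [0.628, 0.0831, 0.136]
eef_rot: [0.661, 0.75, -0.0, -0.0]
contact_force: [-0.0, 0.4, -2.6]
finger_gap: 0.0518
gripper_force: 39.9
```

```bash
python3 - <<'E'
from h import *
plan([.6297,.0818,.085],np.pi/2+.123);held()
E
```

```text
t 37.6 p [0.628  0.0831 0.136 ] yaw 1.696 j7 -0.34 F [-0.   0.4 -2.6] gap 0.0518 gf 39.9
  shift cm (before turn) [-0.15  0.16  5.1 ] (after turn) [-0.15  0.15  5.1 ] rot [-0.    -0.     0.002]
held [(np.float64(201.5), 0.0007), (np.float64(201.5), 0.0008), (np.float64(213.5), -0.0058), (np.float64(213.5), -0.0058)]
```

>>> arm_command(
  moves=[-0.15,0.15,2,0,0,0,0,0,0,2,0,0,0,0,0,0,1.1,0,0,0,0,0,0,0.5,0,0,0,0,0,0,0,0,0,0,0,0,0,0,0,0,0,0,0,0,0,0,0,0,0],
)

```text
time: 38.4
eef_pos: [0.6311, 0.0806, 0.0811]
eef_rot: [0.662, 0.749, 0.001, 0.001]
contact_force: [-0.3, -0.4, -1.8]
finger_gap: 0.0516
gripper_force: 39.9
```

```bash
python3 - <<'E'
from h import *
plan([.6297,.0818,.061],np.pi/2+.123)
E
```

```text
t 38.4 p [0.6311 0.0806 0.0811] yaw 1.694 j7 -0.37 F [-0.3 -0.4 -1.8] gap 0.0516 gf 39.9
  shift cm (before turn) [ 0.14 -0.13  2.01] (after turn) [ 0.14 -0.13  2.01] rot [0.002 0.    0.   ]
```

>>> arm_command(
  moves=[0.12,-0.13,0.3,0,0,0,0,0,0,0.3,0,0,0,0,0,0,0.3,0,0,0,0,0,0,0.3,0,0,0,0,0,0,0.3,0,0,0,0,0,0,0.3,0,0,0,0,0,0,0.2,0,0,0,0,0,0,0.2,0,0,0,0,0,0,0,0,0,0,0],
)

```text
time: 39.3
eef_pos: [0.6291, 0.0813, 0.0611]
eef_rot: [0.662, 0.749, -0.001, 0.001]
contact_force: [-8.6, -3.7, 19.3]
finger_gap: 0.052
gripper_force: 39.9
```

>>> arm_command(
  moves=[0,0,0.25,0,0,0,0,0,0,0,0,0,0,0],
)

```text
time: 39.5
eef_pos: [0.629, 0.0813, 0.061]
eef_rot: [0.662, 0.749, -0.001, 0.001]
contact_force: [-13.3, -5.2, 34.5]
finger_gap: 0.0515
gripper_force: 39.9
```

>>> arm_command(
  moves=[0,0,-0.7,0,0,0,0,0,0,0,0,0,0,1,0,0,0,0,0,0,1,0,0,0,0,0,0,1,0,0,0,0,0,0,1,0,0,-3,0,0,0,1,0,0,-4,0,0,0,1,0,0,-4,0,0,0,1,3.8,0,-4,0,0,0,1,3.8,0,-4,0,0,0,1,3.8,0,0,0,0,0,1,3.8,0,0,0,0,0,1,3.8,0,0,0,0,0,1,0,0,0,0,0,0,1,0,0,0,0,0,0,1,0,0,0,0,0,0,1,0,0,0,0,0,0,1,0,0,0,0,0,0,1],
)

```text
time: 41.3
eef_pos: [0.6073, 0.2612, 0.2449]
eef_rot: [0.663, 0.748, -0.0, 0.0]
contact_force: [0.0, -0.0, -0.3]
finger_gap: 0.0867
gripper_force: 0.0
```

```bash
python3 - <<'E'
from h import *
cal=robot.get_calibration("wrist");w=robot.get_image("wrist");cs=robot.get_calibration("scene");s=robot.get_image("scene")
plan([.62,.3,.1],np.pi/2)
print([(x["score"],np.round(x["uv"],1),np.round(atz(cal,x["uv"],.06),4)) for x in robot.place_of("sleeve_grip","wrist")])
for c,b in zip(("blue","yellow","red","green","white"),(4,3,2,1,0)):
    B=np.array([.6297+.00836*b,.0818-.0675*b])
    for z in(.035,.043): print(c,z,[ (round(1-f[0],3),np.round(f[1],4)-[*B,.123]) if f else None for f in [fitblock(f"block_{c}_mid","scene",cs,near=B,zb=z)]])
cv2.imwrite("pics/f1.png",np.hstack([cv2.resize(s[120:260,200:340],(390,390)),cv2.resize(w[0:250,220:470],(390,390),interpolation=cv2.INTER_CUBIC)]))
E
```

```text
t 41.4 p [0.607  0.2618 0.245 ] yaw 1.692 j7 -0.59 F [-0.   0.2  0.1] gap 0.0867 gf 0.0
  shift cm (before turn) [ 3.64  1.76 14.5 ] (after turn) [ 3.82  1.3  14.5 ] rot [0.    0.    0.121]
[(0.86, array([308. , 144.9]), array([0.6256, 0.3075, 0.06  ]))]
blue 0.035 [(np.float64(0.695), array([-0.00194, -0.0049 ,  0.1263 ]))]
blue 0.043 [(np.float64(0.688), array([-0.00904,  0.0049 ,  0.2436 ]))]
yellow 0.035 [(np.float64(0.611), array([ 0.00242, -0.0067 , -1.1563 ]))]
yellow 0.043 [(np.float64(0.595), array([-5.380e-03,  2.000e-04,  2.339e-01]))]
red 0.035 [(np.float64(0.685), array([-0.00062, -0.0107 ,  0.0761 ]))]
red 0.043 [(np.float64(0.678), array([-0.00632, -0.0021 ,  0.1113 ]))]
green 0.035 [(np.float64(0.65), array([-0.01036, -0.003  ,  0.4106 ]))]
green 0.043 [(np.float64(0.639), array([-0.01346,  0.0029 ,  0.4872 ]))]
white 0.035 [(np.float64(0.828), array([-0.0042,  0.0018,  0.1777]))]
white 0.043 [(np.float64(0.822), array([-0.0071,  0.0068,  0.1138]))]
```

View pics/f1.png

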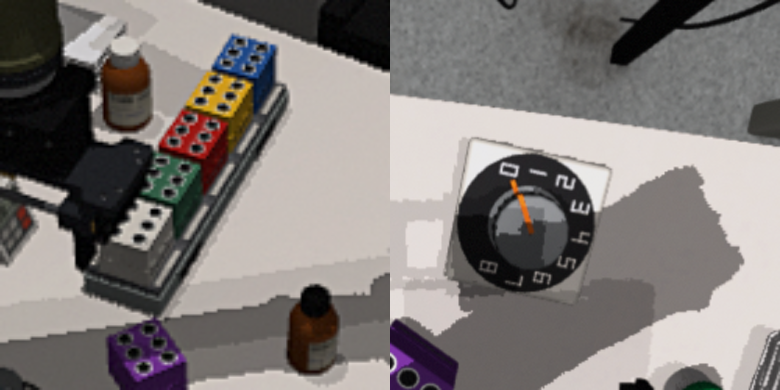

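All five blocks sit level on the deck in the scene crop. In the wrist crop the sleeve's pointer reads 0; its top centre is at about (310,147) and the ring's at about (307,142). Next I'll turn the wrist back, ready for a single 150° clockwise turn.

>>> arm_command(
  moves=[0,0,0,0,0,-0.145,1,0,0,0,0,0,-0.145,1,0,0,0,0,0,-0.145,1,0,0,0,0,0,-0.145,1,0,0,0,0,0,-0.145,1,0,0,0,0,0,-0.145,1,0,0,0,0,0,-0.145,1,0,0,0,0,0,-0.145,1,0,0,0,0,0,-0.145,1,0,0,0,0,0,-0.145,1,0,0,0,0,0,-0.145,1,0,0,0,0,0,-0.145,1,0,0,0,0,0,-0.145,1,0,0,0,0,0,-0.145,1,0,0,0,0,0,-0.145,1,0,0,0,0,0,-0.145,1,0,0,0,0,0,-0.145,1,0,0,0,0,0,-0.145,1,0,0,0,0,0,0,1,0,0,0,0,0,0,1],
)

```text
time: 43.95
eef_pos: [0.6066, 0.2628, 0.245]
eef_rot: [-0.547, 0.837, 0.0, -0.0]
contact_force: [1.3, 0.6, -0.2]
finger_gap: 0.0871
gripper_force: 0.0
```

```bash
python3 - <<'E'
from h import *
cal=robot.get_calibration("wrist");w=robot.get_image("wrist")
s=robot.read_state();X=R.from_quat(s["eef_rot"]).as_matrix()[:,0];y=np.arctan2(X[1],X[0])
plan([.6256,.3075,.06],y)
for q in("sleeve_grip",):
  print([(x["score"],np.round(x["uv"],1),np.round(atz(cal,x["uv"],.06),4)) for x in robot.place_of(q,"wrist")])
  for d in robot.cut_out(q,"wrist")[:1]:print(d["extent"],d["score"])
# reconstruct earlier pose: tool pose same position, yaw 1.692; camera rigid to tool
M0=np.eye(4);M0[:3,:3]=R.from_quat(s["eef_rot"]).as_matrix();M0[:3,3]=s["eef_pos"];K=np.linalg.inv(M0)@np.array(cal["pose"])
a=1.692;M1=np.eye(4);M1[:3,:3]=[[np.cos(a),np.sin(a),0],[np.sin(a),-np.cos(a),0],[0,0,-1]];M1[:3,3]=[.607,.2618,.245]
c1=dict(cal,pose=M1@K);print("top",atz(c1,[309.7,147.4],.08),"ring",atz(c1,[307.2,141.7],.034))
E
```

```text
t 44.0 p [0.6066 0.2628 0.245 ] yaw -1.983 j7 1.84 F [-0.6  0.7  0.8] gap 0.0871 gf 0.0
  shift cm (before turn) [-4.86  0.05 18.5 ] (after turn) [-4.86  0.05 18.5 ] rot [-0. -0.  0.]
[(0.96, array([279.7, 235.3]), array([0.6279, 0.3064, 0.06  ]))]
top [0.62688592 0.30844321 0.08      ] ring [0.62776756 0.3093544  0.034     ]
```

>>> arm_command(
  moves=[-2.5,0,2,0,0,0,1,-2.45,-0.05,2,0,0,0,1,0,0,2,0,0,0,1,0,0,2,0,0,0,1,0,0,2,0,0,0,1,0,0,2,0,0,0,1,0,0,2,0,0,0,1,0,0,2,0,0,0,1,0,0,2,0,0,0,1,0,0,0.4,0,0,0,1,0,0,0,0,0,0,1,0,0,0,0,0,0,1,0,0,0,0,0,0,1],
)

```text
time: 45.4
eef_pos: [0.6272, 0.3087, 0.0623]
eef_rot: [-0.549, 0.836, -0.0, 0.001]
contact_force: [0.6, -0.5, 0.5]
finger_gap: 0.0868
gripper_force: 0.0
```

```bash
python3 - <<'E'
from h import *
s=robot.read_state();X=R.from_quat(s["eef_rot"]).as_matrix()[:,0];y=np.arctan2(X[1],X[0])
plan([.627,.308,.061],y)
E
```

```text
t 45.4 p [0.6272 0.3087 0.0623] yaw -1.979 j7 1.74 F [ 0.6 -0.5  0.5] gap 0.0868 gf 0.0
  shift cm (before turn) [ 0.07 -0.01  0.13] (after turn) [ 0.07 -0.01  0.13] rot [-0.001  0.002 -0.   ]
```

Closing on the sleeve, then turning in two stages.

>>> arm_command(
  moves=[0,0,0.1,0,0,0,1,0,0,0,0,0,0,0,0,0,0,0,0,0,0,0,0,0,0,0,0,0,0,0,0,0,0,0,0,0,0,0,0,0,0,0,0,0,0,0,0,0,0,0,0,0,0,0,0,0,0],
  force=30,
)

```text
validation failed for argument at $.mo...
```

>>> arm_command(
  moves=[0,0,0,0,0,0.14,0,0,0,0,0,0,0.14,0,0,0,0,0,0,0.14,0,0,0,0,0,0,0.14,0,0,0,0,0,0,0.14,0,0,0,0,0,0,0.14,0,0,0,0,0,0,0.14,0,0,0,0,0,0,0.14,0,0,0,0,0,0,0.14,0,0,0,0,0,0,0.14,0,0,0,0,0,0,0,0,0,0,0,0,0,0,0],
)

```text
time: 46.6
eef_pos: [0.6292, 0.3055, 0.0622]
eef_rot: [0.12, 0.993, -0.001, 0.002]
contact_force: [2.9, -5.3, 1.1]
finger_gap: 0.0431
gripper_force: 40.0
```

```bash
python3 - <<'E'
from h import *
plan([.627,.308,.061],-1.979-2.618);print(robot.read_state()["ft_torque"])
E
```

```text
t 46.6 p [0.6292 0.3055 0.0622] yaw 2.902 j7 0.44 F [ 2.9 -5.3  1.1] gap 0.0431 gf 40.0
  shift cm (before turn) [0.27 0.19 0.12] (after turn) [ 0.27 -0.19  0.12] rot [1.000e-03 6.000e-03 1.215e+00]
[-0.77946225 -0.73918848  0.02735218]
```

The close call was refused, so the fingers closed during the turn and the sleeve has turned less than the hand. I'll carry on, release and look.

>>> arm_command(
  moves=[0,0,0,0,0,0.14,0,0,0,0,0,0,0.14,0,0,0,0,0,0,0.14,0,0,0,0,0,0,0.14,0,0,0,0,0,0,0.14,0,0,0,0,0,0,0.14,0,0,0,0,0,0,0.14,0,0,0,0,0,0,0.14,0,0,0,0,0,0,0,0,0,0,0,0,0,0,0,0,0,0,0,0,0,1,0,0,0,0,0,0,1,0,0,0,0,0,0,1,0,0,0,0,0,0,1,0,0,-4,0,0,0,1,0,0,-4,0,0,0,1,0,0,-4,0,0,0,1,0,0,0,0,0,0,1,0,0,0,0,0,0,1,0,0,0,0,0,0,1],
)

```text
time: 48.6
eef_pos: [0.626, 0.3077, 0.1795]
eef_rot: [0.628, 0.778, -0.001, -0.0]
contact_force: [0.2, -0.4, -0.2]
finger_gap: 0.0869
gripper_force: 0.0
```

```bash
python3 - <<'E'
from h import *
w=robot.get_image("wrist");plan([.627,.308,.061],1.7)
cv2.imwrite("pics/d1.png",cv2.resize(w[100:360,150:410],(520,520),interpolation=cv2.INTER_CUBIC))
E
```

```text
t 48.6 p [0.6259 0.3075 0.1791] yaw 1.784 j7 -0.54 F [ 0.  -0.4  0.2] gap 0.0867 gf 0.0
  shift cm (before turn) [ 0.04  0.15 11.81] (after turn) [ 0.04  0.11 11.81] rot [-0.003  0.001  0.084]
```

View pics/d1.png

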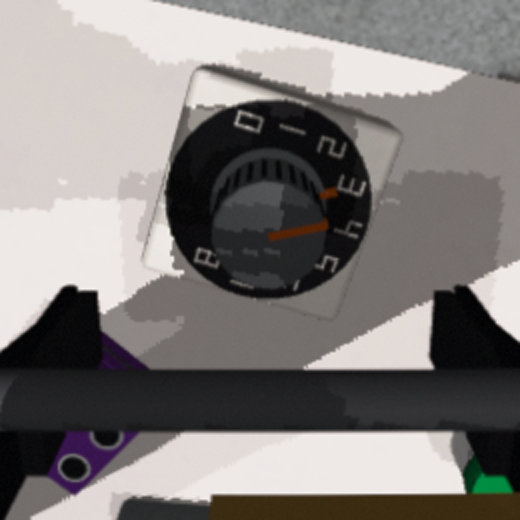

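The pointer reads 3: its line is about 92° clockwise of where it was at 0, next to the "3" at (350,186). It needs two more numbers, so +1.047 rad.

>>> arm_command(
  moves=[-0.1,0.18,3,0,0,0,1,0,0,3,0,0,0,1,0,0,3,0,0,0,1,0,0,2.8,0,0,0,1,0,0,0,0,0,0,1,0,0,0,0,0,0,1,0,0,0,0,0,0,0,0,0,0,0,0,0,0,0,0,0,0,0,0,0,0,0,0,0,0,0,0,0,0,0,0,0,0,0,0,0,0,0,0,0,0,0,0,0,0,0,0,0],
  force=30,
)

```text
time: 49.95
eef_pos: [0.6271, 0.3071, 0.063]
eef_rot: [0.628, 0.778, -0.002, -0.001]
contact_force: [-4.8, -1.8, 3.5]
finger_gap: 0.0434
gripper_force: 30.0
```

```bash
python3 - <<'E'
from h import *
plan([.627,.308,.061],1.7)
E
```

```text
t 50.0 p [0.6271 0.3071 0.063 ] yaw 1.784 j7 -0.58 F [-4.8 -1.8  3.5] gap 0.0434 gf 30.0
  shift cm (before turn) [0.09 0.01 0.2 ] (after turn) [ 0.09 -0.    0.2 ] rot [-0.003  0.001  0.084]
```

>>> arm_command(
  moves=[0,0,0,0,0,0.131,0,0,0,0,0,0,0.131,0,0,0,0,0,0,0.131,0,0,0,0,0,0,0.131,0,0,0,0,0,0,0.131,0,0,0,0,0,0,0.131,0,0,0,0,0,0,0.131,0,0,0,0,0,0,0.131,0,0,0,0,0,0,0,0,0,0,0,0,0,0,0,0,0,0,0,0,0,0],
)

```text
time: 51.05
eef_pos: [0.6283, 0.3068, 0.063]
eef_rot: [0.933, 0.361, -0.001, 0.0]
contact_force: [-4.1, -4.0, 4.3]
finger_gap: 0.0432
gripper_force: 30.0
```

```bash
python3 - <<'E'
from h import *
plan([.627,.308,.061],1.784-1.047)
E
```

```text
t 51.0 p [0.6283 0.3068 0.063 ] yaw 0.738 j7 -1.54 F [-4.1 -4.   4.3] gap 0.0432 gf 30.0
  shift cm (before turn) [-0.02 -0.18  0.2 ] (after turn) [-0.02 -0.18  0.2 ] rot [0.    0.002 0.001]
```

Turned exactly 1.046 rad. Now I'll release, lift and check.

>>> arm_command(
  moves=[0,0,0,0,0,0,1,0,0,0,0,0,0,1,0,0,0,0,0,0,1,0,0,0,0,0,0,1,0,0,0,0,0,0,1,0,0,-4,0,0,0,1,0,0,-4,0,0,0,1,0,0,-4,0,0,0,1,0,0,-4,0,0,0,1,0,0,0,0,0,0,1,0,0,0,0,0,0,1,0,0,0,0,0,0,1],
)

```text
time: 52.25
eef_pos: [0.6282, 0.307, 0.2216]
eef_rot: [0.933, 0.36, -0.001, 0.0]
contact_force: [-0.2, -0.1, -0.2]
finger_gap: 0.0868
gripper_force: 0.0
```

```bash
python3 - <<'E'
from h import *
w=robot.get_image("wrist");s=robot.get_image("side");plan([.627,.308,.061],1.7)
cv2.imwrite("pics/e1.png",np.hstack([cv2.resize(w[80:340,150:410],(390,390),interpolation=cv2.INTER_CUBIC),cv2.resize(s[150:290,200:340],(390,390),interpolation=cv2.INTER_CUBIC)]))
E
```

```text
t 52.4 p [0.628  0.3069 0.221 ] yaw 0.736 j7 -1.5 F [ 0.3 -0.9  0.5] gap 0.087 gf 0.0
  shift cm (before turn) [ 0.04 -0.14 16.  ] (after turn) [ 0.12 -0.09 16.  ] rot [-0.002  0.002 -0.964]
```

View pics/e1.png

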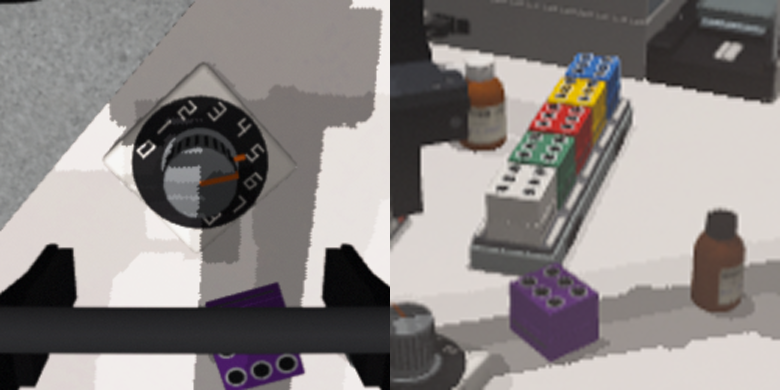

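The pointer's ring mark at (240,157) lines up with "5" at (256,152). All five blocks are flush on the deck, and the bottle and purple block are where they were. Handing in.

```bash
python3 -c "
from cell import robot
print(robot.finish_job())"
```

```text
the job is handed in; nothing more can be done
None
```

I handed the job in with all five blocks pressed home on the deck, the sleeve at 5, and the amber bottle and purple look-alike left in place. The hand-in returned no verdict, so these results come from my own camera and force checks.

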